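# Run a hull blank through the pedal-worked marking press

### The arm

A 7-joint arm with a two-finger parallel gripper is mounted at the origin on the work surface. World frame = base frame: x ahead of the robot, y to its left, z up, the work surface at z = 0. Lengths are in mm, angles in degrees, forces in N, time in s.
With the tool pointing down it reaches from about 425 to 1025 mm from the base axis. Payload 9.4 kg.
Tool frame: the origin (TCP) lies midway between the tips of the shut fingers; the grasp point (between the pads) lies 19 mm behind it; z points along the fingers, y is the direction in which the jaws open and shut (so a half turn about z gives the same grasp; the last joint's range is limited). The gripper opens to 85 mm and grips with 20 to 120 N. Pads are 22 mm wide; open, the fingers measure 114 mm over their backs; the gripper's body (76 mm by 85 mm) begins 54 mm behind the grasp point. The pads swing forward as they close: fully open they stand 13 mm farther back than shut.
Start: joints at [59.49, 34.337, -0.143, 91.639, 0.103, 54.024, -4.572], TCP at [319.122, -650.988, 231.275] pointing down, gripper open.
Joint ranges: [-147.43, 147.43], [-19.82, 112.94], [-74.19, 73.91], [6.32, 146.72], [-59.91, 239.91], [6.04, 106.73], [-150.56, 150.56]. Speed limits (degrees/s): [127.2, 127.2, 172.46, 172.46, 180, 180, 180].

### API

Orientations are given as a 3x3 rotation matrix whose columns are the frame's x, y, z axes.
In Python, from station import arm, eyes, job gives the robot as it stands.
- The arm moves only by the shell command python3 -m jog 'ROWS' [OPENING] [FORCE]. ROWS is a JSON object of lists of equal length, an entry for each row: "xyz": the shift along the tool's x, y, z in units of 0.6 m (1.0 is 0.6 m), a list of three; "delta_rot": the turn, a rotation vector about the tool's x, y, z in units of pi rad (1.0 is pi rad), a list of three. In form: {"xyz": [[x, y, z], ...], "delta_rot": [[wx, wy, wz], ...]}. A call has 1 to 8 rows; each row is the pose to reach, as a shift and turn from the pose commanded when the call began, along the tool's axes at that moment, turning the shorter way round; what a row does not reach only later rows make up. A row lasts 1/12 s, in which the tool goes at most 41.7 mm and 7.16 degrees, less where a joint would pass 70% of its speed; a pose out of reach is approached as far as the arm can. A call with a number of a shift or a turn outside -1 to 1 is refused whole. A call with a gripper value outside its range is refused whole. OPENING is the opening, from 0 (shut) to 1 (fully open), set as the call begins (- or left out, the last holds). The fingers move at their own pace and stop on an object; FORCE is the grip in N (left out, the last holds). Time passes only in rows, so rows that repeat a pose let the fingers close. It gives the time, the measured TCP pose, the force and the opening at its end, in the units of the state.
- arm.get_state(): the state, without advancing time (a new reading comes with each control period).
- eyes.read_camera(name): name is "side" or "top"; returns (picture, depth): 400x640x3 uint8, red, green, blue; 400x640 float32, mm along the optical axis (not along the pixel's ray), 0 where there is no reading.
- eyes.get_calibration(name): a dict with "mtx" (3x3 intrinsics, pixels), "position" and "attitude" of the camera in the world. Camera axes: x right, y down, z forward; pixel columns grow to the right and rows downward; lengths in mm; the calibration is good to about 2 mm. A picture is of the moment at which its call begins. get_calibration takes no time and is no camera call.
- job.sign_off(): hands the job in, once; it reports no verdict.
Trained networks look in the newest picture that a camera, given by its name, has taken for a name from the list of things; names that differ only in an ending like _2 or _b are one class to them, and where a whole thing is asked for, a point or a joint stands for the part that bears it (a point fixed in the world has none). Each returns a list of dicts, best first, with "conf" (0 to 1); they miss things now and then, are a little off and sometimes report something else, mostly with a low value. They report only what shows in the picture. A call takes as long as a camera call. They do not tell look-alikes from the thing itself.
- eyes.cut_out(camera, label): "region" (400x640 bool, what is visible of it) and "centre" ([column, row] in pixels, amid what is visible of it).
The state is a dict: "clock": time; "joints": joint angles; "dq": joint speeds; "effort": joint torques, N m; "tcp_pos": TCP position; "tcp_rot": TCP orientation; "ft_force": force on the tool from outside, world axes, zero at the start; "moment": the same for the moment, N m; "width": finger opening in mm.
Only numpy, scipy, OpenCV 4.12 (cv2) and the standard library are available. Lean on these libraries where they do the work, as an engineer would, in place of code of your own. Each camera call takes 0.05 s, during which the arm holds its last target.

### The job

Mark the wooden hull blank in the bench press: lay it flat in the pocket of the pulled-out carriage with its round nose towards the press head, let go, and push the carriage fully home. Then press the oblong bar key right down and let it up, then the round key likewise, and last reach in under the hood and push the foot pedal down to its stop, hold it about a second and let it spring back up. Leave the blank in the home carriage and do not disturb the chisel, the tape roll, the tin or the sanding block lying around it.

Things in the scene. Friction and masses are not known exactly. Their poses are not given: they have to be found in the camera images.
- blank_mid (a point): Centre, half-way up, of the loose pale wooden hull blank (about 170 g): 140 mm long (own y), 48 mm wide (own x), 36 mm high (z), straight parallel sides, square stern at -y, half-round nose (radius 24 mm) at +y. At the start it lies flat on the bench before the robot, nose towards the robot's left (within 15 degrees).
- blank_nose (a point): Foremost point of the blank's round nose, half-way up, 70 mm along own +y from its centre.
- pocket (a point): Centre of the pocket, on the surface of the press carriage's deck, 50 mm above the bench. The deck is a plate 150 mm (x) by 200 mm (y); +y is the way it slides home, to the robot's left. The pocket is bounded by four low guides at x = +-36 mm, an end stop at y = +84 mm (all 14 mm high) and the push plate at y = -86 mm. Nothing is above it while out.
- press: Grey C-shaped marking press, 160 mm wide, origin on the bench under the deck's centre with the carriage fully out; y is the slide's direction. The head is over y = 100 to 270 mm, underside 180 mm above the bench (its ram reaches down to 126 mm at y = 90 to 150 mm). Each of the four guides is 10 mm thick and covers 36 to 70 mm either side of the deck's middle in y; between them is room for fingers.
- push_face (a point): Middle of the outer face of the carriage's upright push plate, 30 mm above the deck, 80 mm above the bench. The plate is dark steel, 100 mm wide (x), 14 mm thick, its top 100 mm above the bench, at the -y end of the carriage: push it along +y (axes as pocket).
- carriage (a joint): Slide of the carriage in m: 0 fully out, 0.12 fully home under the head (hard stop). About 3 N of friction; it stays where it is left.
- bar_top (a point): Middle of the top of the bar key: an oblong off-white spring key 66 mm (own x) by 24 mm (own y) on the grey key box (170 x 120 mm, 45 mm high), top 68 mm above the bench. z is up.
- bar_key (a joint): Travel of the bar key, m: 0 up, 0.008 fully down (about 5.4 N at the bottom, springs back).
- round_top (a point): Middle of the top of the round key: an off-white spring key of 42 mm diameter beside the bar key on the same box (key centres 80 mm apart; either may be the left one), top 68 mm above the bench.
- round_key (a joint): Travel of the round key, m: 0 up, 0.008 fully down (about 5.4 N at the bottom, springs back).
- pedal_pad (a point): Press point on top of the foot pedal, 15 mm in from its front edge, midway across; 66 mm above the bench when up, about 37 mm at the stop. The pedal is a bare steel plate with dark ribs, 150 mm long, 100 mm wide, 10 mm thick, front edge facing the robot's left, hinged at its rear along own y, 134 mm to +x of this point. Own axes: x to the rear, y across.
- pedal_unit: Pedal's base and fixed grey hood with a slotted roof, 180 x 150 mm, 166 mm high; origin under its middle, x to the rear (the robot's right). Its underside is 160 mm above the bench and its front edge right above pedal_pad, so the fingers must come in from the open front, leaning: pointing down and to +x, 35 to 45 degrees from vertical. Side cheeks, 138 mm apart, begin 52 mm behind pedal_pad.
- pedal (a joint): Angle of the pedal, rad: 0 up (sprung), 0.22 down at its stop. About 7 N at the press point to start it, 10 to 12 N at the stop; springs back by itself. It also drives the press's ram down to just above the blank.
- chisel: Bystander, leave it alone: wood chisel, 220 mm long, lying between the key box and the pedal unit. Origin under its middle.
- tape: Bystander, leave it alone: roll of tape, 100 mm across, 45 mm high. Origin under its middle.
- wax: Bystander, leave it alone: low metal tin, 84 mm across, 60 mm high. Origin under its middle.
- sanding_block: Bystander, leave it alone: cork sanding block, 110 x 65 x 30 mm, before the robot on its right. Origin under its middle.
There are look-alikes about, which are no part of the job. What is shaped like the part that bears blank_mid but green, orange or turquoise is not meant.

How it is judged (in metres and radians):
On the way, in this order (a step that is already met when the one before it is completed fails the run):
1. the blank lies flat in the carriage's pocket, nose to the press head, let go, with the carriage still out (x of blank_mid in the frame of pocket between -0.014 and 0.014 m and y of blank_mid in the frame of pocket between -0.02 and 0.02 m and z of blank_mid in the frame of pocket between -0.022 and 0.022 m and angle between blank_mid's own z axis and vertical below 0.1 rad and angle between the y axis of blank_mid and the y axis of pocket, either way round below 0.26 rad and y of blank_nose in the frame of pocket above 0.04 m and z of blank_mid in the frame of pocket above 0.012 m and contact force between the fingers and blank below 0.1 N and value of joint carriage below 0.06 m), for 0.1 s.
2. the carriage is pushed fully home with the blank in it (x of blank_mid in the frame of pocket between -0.014 and 0.014 m and y of blank_mid in the frame of pocket between -0.02 and 0.02 m and z of blank_mid in the frame of pocket between -0.022 and 0.022 m and angle between blank_mid's own z axis and vertical below 0.1 rad and angle between the y axis of blank_mid and the y axis of pocket, either way round below 0.26 rad and y of blank_nose in the frame of pocket above 0.04 m and value of joint carriage above 0.112 m), for 0.1 s.
3. the bar key is pressed down, the round key being up (value of joint carriage above 0.112 m and value of joint bar_key above 0.005 m and value of joint round_key below 0.002 m), for 0.05 s.
4. then the round key is pressed down, the bar key being up (value of joint carriage above 0.112 m and value of joint round_key above 0.005 m and value of joint bar_key below 0.002 m), for 0.05 s.
5. the pedal is held down at its stop for half a second, keys up, carriage home and blank in the pocket (all of step 2 and value of joint pedal above 0.19 rad and value of joint each of bar_key, round_key below 0.002 m), for 0.5 s.
At the end, for the whole second after the job is handed in: The blank lies released, flat and at rest in the pocket, nose to the head: centre within 14 mm across and 20 mm along, within 15 degrees; the carriage is within 8 mm of home, both keys are up (within 2 mm) and the pedal is up (within 0.03 rad) (all of step 2 and z of blank_mid in the frame of pocket above 0.012 m and contact force between the fingers and blank below 0.1 N and value of joint pedal below 0.03 rad and linear speed of blank below 0.02 m/s and value of joint each of bar_key, round_key below 0.002 m); the robot touches nothing.
It fails at once if the pedal is pushed down while the carriage is not home (value of joint pedal above 0.1 rad and value of joint carriage below 0.105 m).
It fails at once if both keys are down at once (value of joint each of bar_key, round_key above 0.004 m).
It fails at once if the chisel, tape roll, tin or sanding block is moved by more than 30 mm (distance of any of chisel, tape, wax, sanding_block from where it was at the start of the episode above 0.03 m).
It also fails if it takes over 72 s, if anything falls off the work surface, if the arm or the gripper's body presses on something with over 40 N, if the wrist force passes 120 N, or if a joint passes its speed limit or range.

## Working session

There is one attempt and no reset: what is moved stays moved. The work goes in short steps, Python scripts to look and compute and a shell command to move; the robot and the scene stay as the last step left them, time stands still between calls to the robot, and variables do not carry over. Pictures are saved under pics/ and viewed, and the job is handed in when it is done.

```bash
ls; mkdir -p pics; python3 - <<'E'
from station import arm, eyes, job
import cv2,numpy as np
s=arm.get_state(); print(s)
for n in ("side","top"):
    p,d=eyes.read_camera(n); cv2.imwrite(f"pics/{n}0.png",p[:,:,::-1]); np.savez(f"pics/{n}0.npz",p=p,d=d)
    c=eyes.get_calibration(n);print(n,c)
E
```

```text
pics
{'clock': 0.0, 'joints': array([59.48970602, 34.38567937, -0.14407639, 91.68115398,  0.10337499,
       54.02459556, -4.56981305]), 'dq': array([-0.02887133, -0.06180766,  0.07883768, -0.11290814, -0.04672018,
       -0.08825181,  0.05710172]), 'effort': array([-2.79985077e-03, -7.76445293e+01,  1.56332374e+00, -2.58007085e+01,
        1.23486755e-02,  8.90108262e-03, -2.43661765e-05]), 'tcp_pos': array([ 318.89074005, -650.56819286,  230.40133297]), 'tcp_rot': array([[ 8.97872050e-01,  4.40255683e-01, -8.46235571e-04],
       [ 4.40256465e-01, -8.97871049e-01,  1.35080685e-03],
       [-1.65110028e-04, -1.58541239e-03, -9.99998730e-01]]), 'ft_force': array([0.66167562, 0.11036346, 0.66573895]), 'moment': array([0.00266824, 0.04996878, 0.07524541]), 'width': 85.4987546143521}
side {'mtx': array([[406.74415406,   0.        , 317.83186557],
       [  0.        , 406.74415406, 198.07766842],
       [  0.        ,   0.        ,   1.        ]]), 'position': array([326.65367911, 606.78349398, 806.73051672]), 'attitude': array([[-0.97515713, -0.15893535,  0.15429882],
       [-0.22149993,  0.69169885, -0.68737943],
       [ 0.00252057, -0.70448013, -0.70971924]])}
top {'mtx': array([[401.54476768,   0.        , 318.97061757],
       [  0.        , 401.54476768, 194.33923484],
       [  0.        ,   0.        ,   1.        ]]), 'position': array([ 349.47016028, -120.4055624 , 1189.96490468]), 'attitude': array([[-0.01961318, -0.99124736,  0.13055264],
       [-0.99914704,  0.02417836,  0.0334753 ],
       [-0.03633885, -0.12978472, -0.99087608]])}
```

View pics/side0.png

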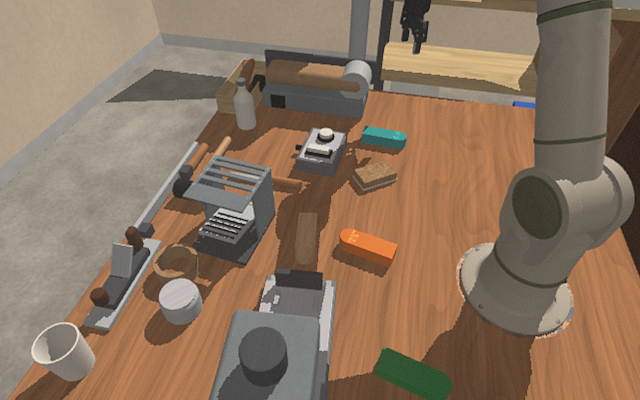

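View pics/top0.png

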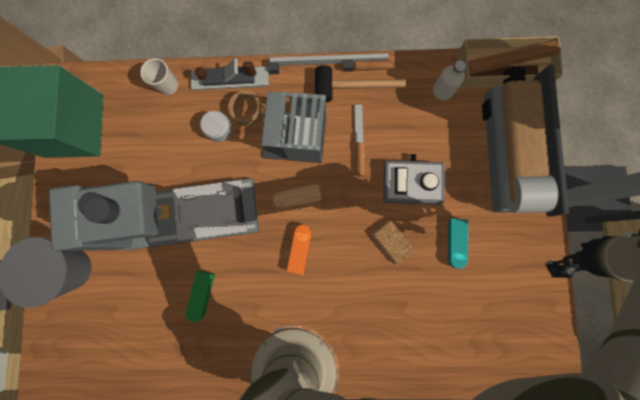

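Top view (left = robot's left). These could be taken for the blank: wooden at (297,195), orange at (299,250), green at (200,295), turquoise at (458,243). The cork block at (392,242) is the sanding block. The wooden one is meant. I'll run the networks next and take a close crop of it.

```bash
cat > h.py <<'E'
import numpy as np, cv2
from station import arm, eyes, job
def cloud(n,d):
    c=eyes.get_calibration(n);K=c['mtx'];v,u=np.mgrid[:d.shape[0],:d.shape[1]]
    P=np.stack([(u-K[0,2])/K[0,0]*d,(v-K[1,2])/K[1,1]*d,d],-1)@c['attitude'].T+c['position']
    P[d<=0]=np.nan; return P
def proj(n,X):
    c=eyes.get_calibration(n);q=(np.asarray(X,float)-c['position'])@c['attitude'];q=q@c['mtx'].T
    return q[...,:2]/q[...,2:]
def look(n,tag):
    p,d=eyes.read_camera(n);np.savez(f"pics/{tag}.npz",p=p,d=d);cv2.imwrite(f"pics/{tag}.png",p[:,:,::-1]);return p,d,cloud(n,d)
def load(n,tag):
    z=np.load(f"pics/{tag}.npz");return z['p'],z['d'],cloud(n,z['d'])
E
python3 - <<'E'
from h import *
for n in("side","top"):
    p,d,P=load(n,n+"0")
    for l in("blank_mid","pocket","push_face","bar_key","round_key","pedal_pad","pedal_unit","press","sanding_block","chisel","tape","wax"):
        for r in eyes.cut_out(n,l)[:3]:
            m=r['region'];Q=P[m]; Q=Q[~np.isnan(Q[:,0])]
            if len(Q): print(n,l,round(r['conf'],2),np.round(r['centre']),m.sum(),'med',np.median(Q,0).round(),'lo',np.percentile(Q,3,0).round(),'hi',np.percentile(Q,97,0).round())
            np.save(f"pics/m_{n}_{l}.npy",m) if r['conf']>.5 else 0
p,_,_=load("top","top0")
c=cv2.resize(p[130:270,150:350],None,fx=4,fy=4,interpolation=2);cv2.imwrite("pics/crop0.png",c[:,:,::-1])
E
```

```text
side blank_mid 0.97 [364. 247.] 1324 med [344. -11.  32.] lo [283. -47.   1.] hi [408.  13.  35.]
side blank_mid 0.89 [384. 139.] 768 med [ 355. -457.   30.] lo [ 290. -496.   -1.] hi [ 419. -447.   35.]
side blank_mid 0.84 [410. 375.] 2338 med [219. 275.  33.] lo [156. 239.   4.] hi [282. 299.  36.]
side pocket 0.95 [305. 299.] 3493 med [456. 175.  48.] lo [385. 138.  45.] hi [537. 309.  97.]
side pocket 0.44 [318. 149.] 182 med [ 532. -310.   63.] lo [ 502. -328.   51.] hi [ 565. -303.   67.]
side push_face 0.68 [303. 298.] 3424 med [456. 176.  48.] lo [385. 140.  45.] hi [537. 309.  97.]
side bar_key 0.48 [317. 148.] 177 med [ 531. -310.   63.] lo [ 502. -328.   52.] hi [ 562. -303.   67.]
side pedal_pad 0.85 [226. 224.] 1279 med [681.  20.  56.] lo [639. -49.  42.] hi [734.  67.  66.]
side pedal_unit 0.82 [234. 208.] 6471 med [669.   5.  67.] lo [604. -94.   6.] hi [755.  75. 164.]
side pedal_unit 0.7 [326. 136.] 132 med [ 529. -390.   63.] lo [ 511. -412.   48.] hi [ 548. -378.   66.]
side press 0.86 [282. 344.] 12286 med [438. 371. 267.] lo [380. 143.  29.] hi [520. 446. 319.]

[... 1069 characters left out ...]
  40.] hi [731.  22. 167.]
top pedal_unit 0.66 [296. 129.] 3991 med [677. -19. 165.] lo [604. -96.  11.] hi [755.  61. 170.]
top press 0.72 [141. 217.] 12263 med [440. 353. 202.] lo [364. 125.  29.] hi [526. 530. 320.]
top sanding_block 0.75 [390. 243.] 897 med [ 360. -288.   31.] lo [ 312. -332.   10.] hi [ 409. -243.   35.]
top chisel 0.62 [358. 144.] 516 med [ 652. -203.   21.] lo [ 564. -214.    8.] hi [ 769. -192.   29.]
top tape 0.79 [240. 102.] 664 med [773. 135.  43.] lo [722.  88.   2.] hi [815. 181.  50.]
top wax 0.57 [212. 124.] 743 med [709. 219.  60.] lo [676. 186.  14.] hi [747. 258.  65.]
top wax 0.55 [242. 100.] 705 med [771. 137.  42.] lo [722.  88.   0.] hi [815. 181.  50.]
```

View pics/crop0.png

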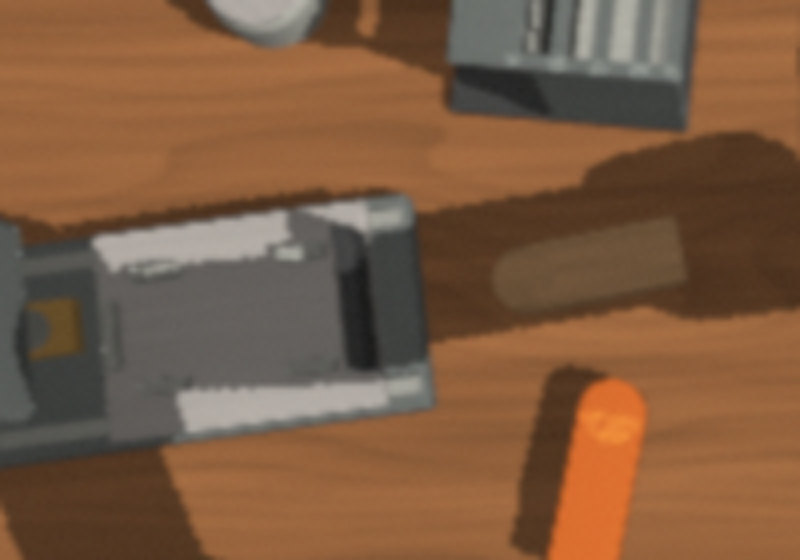

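The crop confirms the wooden blank at top (297,195), with its nose to the left towards the push plate. Next I'll fit poses for everything I need.

```bash
python3 - <<'E'
from h import *
def rect(Q,l):
    Q=Q[:,:2].astype(np.float32); r=cv2.minAreaRect(Q); m=Q.mean(0)
    u,s,vt=np.linalg.svd(Q-m,full_matrices=False)
    print(l,len(Q),'c',np.round(r[0],1),'size',np.round(r[1],1),'ang',round(r[2],1),'pca',np.round(np.degrees(np.arctan2(vt[0,1],vt[0,0])),1),'mean',m.round(1))
for n in("side","top"):
    p,d,P=load(n,n+"0"); x,y,z=P[...,0],P[...,1],P[...,2]
    def sel(x0,x1,y0,y1,z0,z1): return P[(x>x0)&(x<x1)&(y>y0)&(y<y1)&(z>z0)&(z<z1)]
    Q=sel(440,560,-120,100,26,46);rect(Q,n+' blank');print(np.median(Q[:,2]))
    Q=sel(350,570,60,200,88,110);rect(Q,n+' plate top');print(np.median(Q[:,2]))
    Q=sel(350,570,60,330,57,72);rect(Q,n+' guides')
    Q=sel(350,570,60,330,42,57);rect(Q,n+' deck');print(np.median(Q[:,2]))
    Q=sel(470,600,-350,-270,59,76);rect(Q,n+' bar')
    Q=sel(470,600,-440,-362,59,76);rect(Q,n+' round')
    Q=sel(450,620,-480,-240,36,54);rect(Q,n+' box')
    Q=sel(580,790,-120,100,155,175);rect(Q,n+' hoodroof');print(np.median(Q[:,2]))
    Q=sel(610,750,-100,100,30,75);rect(Q,n+' pedal')
    Q=sel(580,790,-150,120,8,30);rect(Q,n+' pedbase')
E
```

```text
side blank 841 c [497.6 -16.1] size [ 47.9 141.9] ang 10.1 pca 100.1 mean [497.  -13.9]
32.751333847675824
side plate top 368 c [473.3 143. ] size [99.1 16. ] ang 6.2 pca -173.6 mean [472.7 144.3]
96.61744355022347
side guides 335 c [469.6 172.8] size [98.8 52.4] ang 6.3 pca -172.5 mean [469.7 163.8]
side deck 2552 c [462.7 234.2] size [150.3 201.1] ang 6.5 pca 140.8 mean [450.9 197.2]
47.37577568091291
side bar 132 c [ 533.8 -316.6] size [30.2 65.1] ang 85.2 pca 177.9 mean [ 533.8 -314.4]
side round 92 c [ 529.7 -394.9] size [36.9 44.1] ang 12.6 pca 123.0 mean [ 529.1 -394. ]
side box 1108 c [ 531.3 -354.5] size [172.2 120.5] ang 87.4 pca 83.2 mean [ 528.1 -342. ]
side hoodroof 2529 c [684.3 -23.2] size [158.2 152.5] ang 83.8 pca 85.9 mean [682.4 -14.9]
162.61975219132216
side pedal 1431 c [ 6.799e+02 -1.000e-01] size [139.7 199.8] ang 0.1 pca 62.2 mean [681.   14.6]
side pedbase 1169 c [694.5  10.6] size [224.3 165.9] ang 83.0 pca 31.6 mean [678.5  37.9]
top blank 764 c [497.5 -14.5] size [ 48.3 138.3] ang 10.1 pca 99.9 mean [497.4 -17. ]
36.734752451420945
top plate top 210 c [473.4 144.8] size [98.9 14.7] ang 7.2 pca -173.3 mean [472.5 143.5]
100.37958077236135
top guides 312 c [449.8 231.9] size [120.4 196.2] ang 7.5 pca 95.9 mean [460.8 242.5]
top deck 2941 c [463.  236.4] size [150.5 200. ] ang 6.6 pca 101.5 mean [459.6 239.3]
51.208887330353036
top bar 206 c [ 533.3 -316.1] size [26.5 65.4] ang 87.8 pca 177.8 mean [ 532.7 -314. ]
top round 179 c [ 529.3 -393.7] size [39.2 39.7] ang 43.5 pca -71.0 mean [ 528.5 -393.3]
top box 1977 c [ 531.7 -353.9] size [169.3 120.7] ang 87.0 pca -93.1 mean [ 529.5 -353.2]
top hoodroof 2286 c [684.3 -19.8] size [155.3 152.6] ang 83.4 pca -100.2 mean [683.  -14.1]
166.96749287812543
top pedal 677 c [6.8e+02 5.0e-01] size [139.7 198.7] ang 0.1 pca 107.0 mean [693.2 -23.4]
top pedbase 574 c [684.2  -8.2] size [209.4 255.7] ang 0.4 pca 111.5 mean [668.    4.4]
```

Poses:

| Thing | Position (mm) | Heading |
|---|---|---|
| Blank | ≈ (497.5, −15) | axis at 100.1° |
| Pocket | ≈ (463, 235.7) | +y at 96.5° |
| Bar key | (533.5, −315.5) | – |
| Round key | (529.5, −394) | – |
| Hood | front above y ≈ 56 | rear ≈ (−0.11, −0.99) |

First I'll work out the move to above the blank.

```bash
cat >> h.py <<'E'
from scipy.spatial.transform import Rotation as Ro
def Rt(ax_deg, lean=0, lean_az=0):
    "tool y along world angle ax_deg, pointing down, then leaned: z tilts horizontally toward lean_az by lean deg"
    a=np.radians(ax_deg);y=np.array([np.cos(a),np.sin(a),0]);z=np.array([0,0,-1.]);x=np.cross(y,z)
    R=np.column_stack([x,y,z])
    if lean:
        h=np.array([np.cos(np.radians(lean_az)),np.sin(np.radians(lean_az)),0]); R=Ro.from_rotvec(np.cross(z,h)*np.radians(lean)).as_matrix()@R
    return R
def go(pos,R,src=None):
    s=arm.get_state();R0=s['tcp_rot']; d=R0.T@(np.array(pos,float)-s['tcp_pos']); w=Ro.from_matrix(R0.T@R).as_rotvec()
    print('at',s['tcp_pos'].round(1),'t',round(s['clock'],2),'w',round(s['width'],1),'F',s['ft_force'].round(1),'J',s['joints'].round(1))
    print(' xyz',(d/600).round(4),'rot',(w/np.pi).round(4),'rows~',round(np.linalg.norm(d)/41.7,1),round(np.degrees(np.linalg.norm(w))/7.16,1))
E
python3 -c "
from h import *
go([497.5,-15.3,150],Rt(10.1))
go([497.5,-15.3,150],Rt(190.1))"
```

```text
at [ 319.1 -651.   231.3] t 1.3 w 85.0 F [-0.1 -0.   0.3] J [59.5 34.3 -0.1 91.6  0.1 54.  -4.6]
 xyz [ 0.7333 -0.8204  0.1354] rot [-0.     0.    -0.411] rows~ 16.0 10.3
at [ 319.1 -651.   231.3] t 1.3 w 85.0 F [-0.1 -0.   0.3] J [59.5 34.3 -0.1 91.6  0.1 54.  -4.6]
 xyz [ 0.7333 -0.8204  0.1354] rot [0.    0.    0.589] rows~ 16.0 14.8
```

```bash
python3 -m jog '{"xyz":[[0.733,-0.82,0.03],[0.733,-0.82,0.03],[0.733,-0.82,0.03],[0.733,-0.82,0.03],[0.733,-0.82,0.03],[0.733,-0.82,0.03],[0.733,-0.82,0.03],[0.733,-0.82,0.03]],"delta_rot":[[0,0,-0.411],[0,0,-0.411],[0,0,-0.411],[0,0,-0.411],[0,0,-0.411],[0,0,-0.411],[0,0,-0.411],[0,0,-0.411]]}' 1 40
python3 -c "
from h import *
go([497.5,-15.3,150],Rt(10.1))"
```

```text
clock: 1.97
tcp_pos: [409.4, -328.4, 222.5]
tcp_rot: [[0.109, 0.994, 0.001], [0.994, -0.109, -0.001], [-0.001, 0.001, -1.0]]
ft_force: [1.1, 0.1, -0.2]
width: 85.6
at [ 409.4 -328.4  222.5] t 1.97 w 85.6 F [ 1.1  0.1 -0.2] J [ 46.   22.2 -18.  117.5  10.2  41.7  15.3]
 xyz [0.5348 0.0891 0.1206] rot [ 0.0002  0.0002 -0.0908] rows~ 8.0 2.3
```

```bash
python3 -m jog '{"xyz":[[0.535,0.089,0.12],[0.535,0.089,0.12],[0.535,0.089,0.12],[0.535,0.089,0.12],[0.535,0.089,0.12],[0.535,0.089,0.12],[0.535,0.089,0.12],[0.535,0.089,0.12]],"delta_rot":[[0,0,-0.091],[0,0,-0.091],[0,0,-0.091],[0,0,-0.091],[0,0,-0.091],[0,0,-0.091],[0,0,-0.091],[0,0,-0.091]]}'
python3 -m jog '{"xyz":[[0,0,0],[0,0,0]],"delta_rot":[[0,0,0],[0,0,0]]}'
python3 -c "
from h import *
go([497.5,-15.3,60],Rt(10.1))
look('top','top1');look('side','side1')"
```

```text
clock: 2.63
tcp_pos: [499.5, -15.6, 149.9]
tcp_rot: [[-0.17, 0.985, 0.001], [0.985, 0.17, -0.0], [-0.0, 0.001, -1.0]]
ft_force: [0.7, -0.9, 0.5]
width: 85.4
clock: 2.8
tcp_pos: [499.6, -14.2, 149.9]
tcp_rot: [[-0.176, 0.984, -0.0], [0.984, 0.176, 0.001], [0.001, -0.0, -1.0]]
ft_force: [-0.6, -1.2, -0.9]
width: 85.5
at [499.6 -14.2 149.9] t 2.8 w 85.5 F [-0.6 -1.2 -0.9] J [  9.6  27.1 -19.9 124.3  17.4  31.1 -13.1]
 xyz [-0.0013 -0.0037  0.1498] rot [-0.     -0.0003  0.0002] rows~ 2.2 0.0
```

View pics/side1.png

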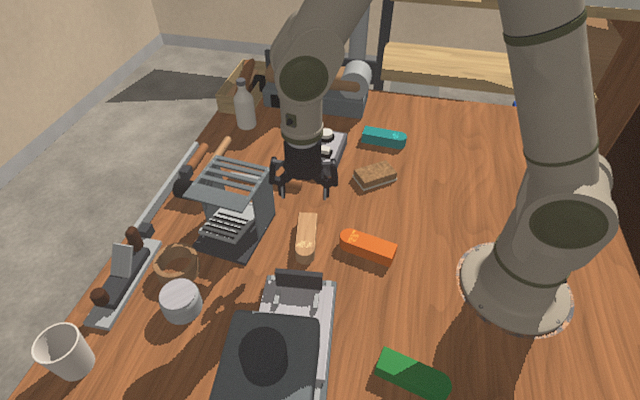

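The side view shows the gripper at (305,165) above the now sunlit blank at (306,235), and it's clear all round. Descending.

```bash
python3 -m jog '{"xyz":[[-0.0013,-0.0037,0.06],[-0.0013,-0.0037,0.12],[-0.0013,-0.0037,0.17],[-0.0013,-0.0037,0.21],[-0.0013,-0.0037,0.235],[-0.0013,-0.0037,0.2417],[-0.0013,-0.0037,0.2417],[-0.0013,-0.0037,0.2417]],"delta_rot":[[0,0,0],[0,0,0],[0,0,0],[0,0,0],[0,0,0],[0,0,0],[0,0,0],[0,0,0]]}'
python3 -m jog '{"xyz":[[0,0,0],[0,0,0],[0,0,0],[0,0,0],[0,0,0],[0,0,0],[0,0,0],[0,0,0]],"delta_rot":[[0,0,0],[0,0,0],[0,0,0],[0,0,0],[0,0,0],[0,0,0],[0,0,0],[0,0,0]]}' 0 40
python3 -m jog '{"xyz":[[0,0,0],[0,0,0],[0,0,0],[0,0,0],[0,0,-0.01],[0,0,-0.05],[0,0,-0.1],[0,0,-0.15]],"delta_rot":[[0,0,0],[0,0,0],[0,0,0],[0,0,0],[0,0,0],[0,0,0],[0,0,0],[0,0,0]]}'
```

```text
clock: 3.57
tcp_pos: [497.1, -19.7, 5.8]
tcp_rot: [[-0.168, 0.986, 0.0], [0.986, 0.168, -0.0], [-0.0, 0.0, -1.0]]
ft_force: [0.7, -0.1, 0.9]
width: 85.8
clock: 4.23
tcp_pos: [497.5, -18.8, 6.2]
tcp_rot: [[-0.17, 0.985, 0.002], [0.985, 0.17, -0.0], [-0.001, 0.002, -1.0]]
ft_force: [-0.5, -2.0, 9.2]
width: 47.2
clock: 4.9
tcp_pos: [496.1, -18.5, 96.3]
tcp_rot: [[-0.171, 0.985, -0.002], [0.985, 0.171, -0.0], [0.0, -0.002, -1.0]]
ft_force: [1.0, -0.5, -1.2]
width: 47.2
```

```bash
python3 -m jog '{"xyz":[[0,0,-0.06],[0,0,-0.12],[0,0,-0.15],[0,0,-0.16],[0,0,-0.16],[0,0,-0.16]],"delta_rot":[[0,0,0],[0,0,0],[0,0,0],[0,0,0],[0,0,0],[0,0,0]]}'
python3 - <<'E'
from h import *
s=arm.get_state();T=s['tcp_pos'];R=s['tcp_rot'];print(T,s['joints'].round(1))
for n in('top','side'):
    p,d,P=look(n,n+'2')
    L=(P-T)@R
    q=proj(n,T).astype(int);print(n,q)
    rs=eyes.cut_out(n,'blank_mid')
    for r in rs:
        Q=L[r['region']];Q=Q[~np.isnan(Q[:,0])]
        print(round(r['conf'],2),np.round(r['centre']),np.median(P[r['region']],0).round(),np.percentile(Q,2,0).round(1),np.percentile(Q,98,0).round(1))
    x0,y0=np.clip(q-[100,75],0,None);c=cv2.resize(p[y0:y0+150,x0:x0+200],None,fx=3,fy=3);cv2.imwrite(f'pics/c2{n}.png',c[:,:,::-1])
go([463,235.7,170],Rt(6.5))
E
```

```text
clock: 5.4
tcp_pos: [496.4, -18.9, 190.6]
tcp_rot: [[-0.17, 0.985, -0.001], [0.985, 0.17, -0.0], [-0.0, -0.001, -1.0]]
ft_force: [-0.1, -0.3, -2.6]
width: 47.5
[496.39621487 -18.88647581 190.60883107] [ 13.1  23.7 -23.5 122.4  15.5  36.7 -11.4]
top [292 188]
0.64 [199. 298.] [nan nan nan] [ 287.8 -288.3  149.5] [ 369.3 -160.9  189.2]
0.64 [456. 239.] [nan nan nan] [-453.8 -280.8  150. ] [-389.1 -152.   186.8]
0.52 [311. 187.] [nan nan nan] [-65.1 -22.9 -33.3] [-44.1  24.  -12.4]
side [304 186]
0.92 [411. 376.] [nan nan nan] [ 292.5 -287.3  154.7] [ 369.4 -160.7  189.1]
0.77 [364. 247.] [nan nan nan] [ -12.  -212.   155.1] [ 66.3 -85.9 192.3]
0.72 [384. 137.] [nan nan nan] [-457.4 -281.4  155.7] [-389.7 -148.8  193.9]
0.64 [306. 190.] [nan nan nan] [-39.5 -23.3 -27.8] [71.5 22.4  8.2]
at [496.2 -18.5 189.7] t 5.6 w 47.4 F [ 0.  -0.  -1.6] J [ 13.1  23.8 -23.5 122.4  15.5  36.8 -11.4]
 xyz [0.4268 0.0178 0.033 ] rot [-0.0009 -0.0002  0.0184] rows~ 6.2 0.5
```

View pics/c2side.png

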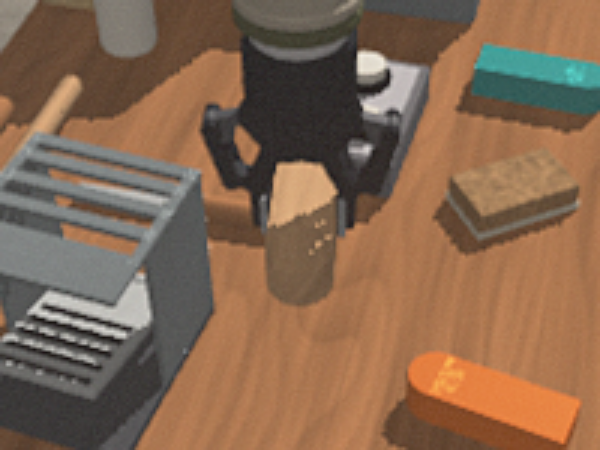

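View pics/top2.png

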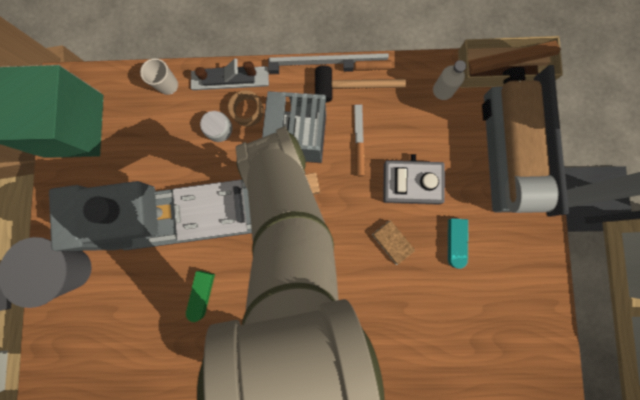

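The blank is held level, about 3.5 mm towards its nose from the TCP. Moving above the pocket.

```bash
python3 -c "
from h import *
go([463.4,232.2,185],Rt(6.5))"
python3 -m jog '{"xyz":[[0.06,0.002,0],[0.12,0.004,0],[0.18,0.006,0],[0.24,0.009,0],[0.3,0.012,0],[0.36,0.015,0],[0.40,0.017,0.004],[0.421,0.018,0.008]],"delta_rot":[[0,0,0.003],[0,0,0.006],[0,0,0.009],[0,0,0.012],[0,0,0.015],[0,0,0.018],[0,0,0.0185],[0,0,0.0185]]}'
python3 -m jog '{"xyz":[[0,0,0],[0,0,0],[0,0,0]],"delta_rot":[[0,0,0],[0,0,0],[0,0,0]]}'
python3 - <<'E'
from h import *
look('side','side3');p,d,P=look('top','top3')
go([463.4,232.2,58],Rt(6.5))
E
```

```text
at [496.2 -18.5 189.7] t 5.6 w 47.4 F [ 0.  -0.  -1.6] J [ 13.1  23.8 -23.5 122.4  15.5  36.8 -11.4]
 xyz [0.421  0.0174 0.008 ] rot [-0.0009 -0.0002  0.0184] rows~ 6.1 0.5
clock: 6.27
tcp_pos: [463.5, 236.5, 185.4]
tcp_rot: [[-0.117, 0.993, -0.001], [0.993, 0.117, 0.001], [0.002, -0.001, -1.0]]
ft_force: [0.0, -0.2, -1.3]
width: 47.2
clock: 6.52
tcp_pos: [464.4, 231.2, 185.6]
tcp_rot: [[-0.112, 0.994, -0.001], [0.994, 0.112, -0.001], [-0.001, -0.002, -1.0]]
ft_force: [-0.4, 0.0, -2.0]
width: 47.5
at [464.8 230.8 186. ] t 6.62 w 47.4 F [-0.5 -0.4 -1.9] J [-16.3  25.3 -22.4 120.   15.6  37.4 -42.9]
 xyz [ 0.0027 -0.0019  0.2133] rot [-0.0003  0.0003 -0.0007] rows~ 3.1 0.0
```

View pics/side3.png

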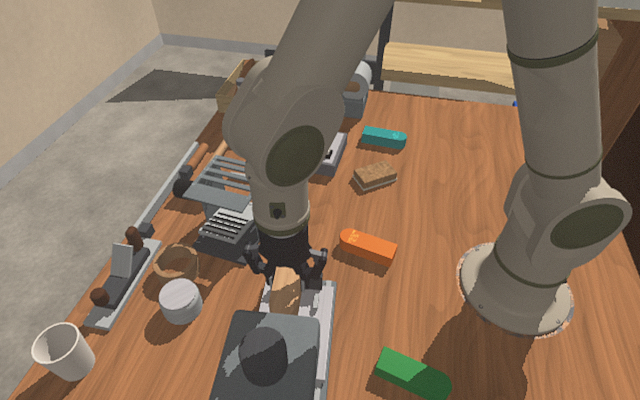

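View pics/top3.png

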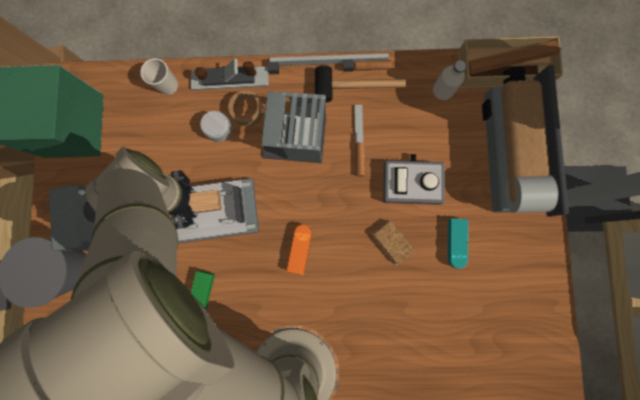

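```bash
python3 - <<'E'
from h import *
for n in('top','side'):
    p,d,P=load(n,n+'3')
    x,y,z=P[...,0],P[...,1],P[...,2]
    for a in range(240,520,20):
        m=(x>360)&(x<540)&(y>a)&(y<=a+20)&(z>200)
        if m.sum(): print(n,a,m.sum(),np.percentile(z[m],[1,10,50,99]).round())
E
```

```text
top 240 287 [245. 293. 578. 592.]
top 260 126 [538. 543. 555. 583.]
top 280 28 [292. 532. 545. 556.]
top 400 85 [318. 319. 321. 325.]
top 420 108 [272. 319. 321. 324.]
top 440 159 [260. 268. 271. 275.]
top 460 472 [238. 265. 271. 274.]
top 480 550 [259. 269. 271. 275.]
top 500 505 [267. 269. 271. 275.]
side 240 5276 [211. 253. 509. 587.]
side 260 5249 [212. 331. 459. 573.]
side 280 1691 [207. 213. 512. 548.]
side 300 3 [212. 212. 212. 214.]
side 320 640 [229. 264. 267. 269.]
side 340 1101 [221. 265. 268. 270.]
side 360 785 [227. 265. 268. 318.]
side 380 1266 [224. 266. 269. 320.]
side 400 1688 [238. 266. 280. 320.]
side 420 2131 [262. 267. 269. 319.]
side 440 690 [264. 266. 268. 270.]
side 460 4 [266. 266. 267. 269.]
```

The wrist reaches no farther than y≈300 and stays above z≈500, while the head starts at y≈332. There's room to lower.

```bash
python3 -m jog '{"xyz":[[0.002,-0.001,0.05],[0.002,-0.001,0.1],[0.002,-0.001,0.14],[0.002,-0.001,0.17],[0.002,-0.001,0.19],[0.002,-0.001,0.2],[0.002,-0.001,0.205],[0.002,-0.001,0.205]],"delta_rot":[[0,0,0],[0,0,0],[0,0,0],[0,0,0],[0,0,0],[0,0,0],[0,0,0],[0,0,0]]}'
python3 -c "
from h import *
go([463.4,232.2,57],Rt(6.5))
p,d,P=look('side','side4')
cv2.imwrite('pics/c4.png',cv2.resize(p[200:340,200:400],None,fx=4,fy=4)[:,:,::-1])"
```

```text
clock: 7.28
tcp_pos: [464.1, 232.8, 63.2]
tcp_rot: [[-0.112, 0.994, -0.0], [0.994, 0.112, -0.0], [-0.0, -0.0, -1.0]]
ft_force: [0.4, -0.2, -1.7]
width: 47.5
at [464.1 232.8  63.2] t 7.28 w 47.5 F [ 0.4 -0.2 -1.7] J [-22.9  36.1 -14.4 125.3  24.   21.1 -50.8]
 xyz [-0.0008 -0.0013  0.0104] rot [-0.0001  0.0001 -0.0005] rows~ 0.2 0.0
```

View pics/c4.png

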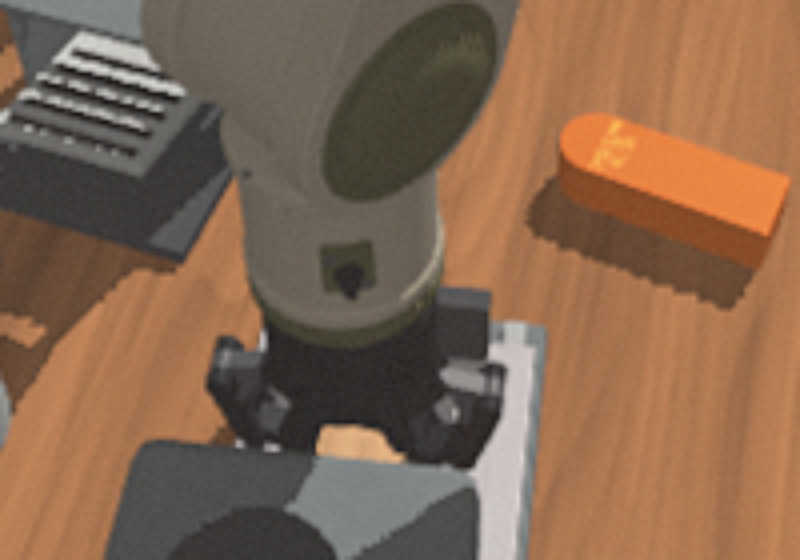

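```bash
python3 -m jog '{"xyz":[[-0.0008,-0.0013,0.004],[-0.0008,-0.0013,0.008],[-0.0008,-0.0013,0.0105],[-0.0008,-0.0013,0.0105],[-0.0008,-0.0013,0.0105]],"delta_rot":[[0,0,0],[0,0,0],[0,0,0],[0,0,0],[0,0,0]]}'
```

```text
clock: 7.75
tcp_pos: [463.2, 232.8, 57.1]
tcp_rot: [[-0.113, 0.994, 0.0], [0.994, 0.113, 0.0], [0.0, 0.0, -1.0]]
ft_force: [0.2, -0.2, -1.9]
width: 47.3
```

```bash
python3 -m jog '{"xyz":[[0,0,0.0015],[0,0,0.0025],[0,0,0.0025]],"delta_rot":[[0,0,0],[0,0,0],[0,0,0]]}'
python3 -m jog '{"xyz":[[0,0,0],[0,0,0],[0,0,0],[0,0,0],[0,0,0],[0,0,-0.02],[0,0,-0.05],[0,0,-0.1]],"delta_rot":[[0,0,0],[0,0,0],[0,0,0],[0,0,0],[0,0,0],[0,0,0],[0,0,0],[0,0,0]]}' 0.8
```

```text
clock: 8.0
tcp_pos: [463.3, 232.8, 56.2]
tcp_rot: [[-0.113, 0.994, 0.001], [0.994, 0.113, 0.0], [-0.0, 0.001, -1.0]]
ft_force: [-2.8, -1.8, 8.9]
width: 47.2
clock: 8.67
tcp_pos: [462.0, 232.3, 114.3]
tcp_rot: [[-0.113, 0.994, -0.004], [0.994, 0.113, -0.002], [-0.002, -0.004, -1.0]]
ft_force: [0.7, -0.4, -0.3]
width: 68.1
```

```bash
python3 -m jog '{"xyz":[[0,0,-0.05],[-0.04,0,-0.1],[-0.1,0,-0.11],[-0.16,0,-0.11],[-0.22,0,-0.11],[-0.227,0,-0.11],[-0.227,0,-0.11],[-0.227,0,-0.11]],"delta_rot":[[0,0,0],[0,0,0],[0,0,0],[0,0,0],[0,0,0],[0,0,0],[0,0,0],[0,0,0]]}' 0
python3 - <<'E'
from h import *
go([478.9,96.6,68],Rt(6.5))
ca=np.radians(6.5);pk=np.array([463,235.7]);ex=np.array([np.cos(ca),np.sin(ca)]);ey=np.array([-ex[1],ex[0]])
for n in('top','side'):
    p,d,P=look(n,n+'5')
    L=np.stack([(P[...,:2]-pk)@ex,(P[...,:2]-pk)@ey,P[...,2]],-1)
    m=(abs(L[...,0])<33)&(abs(L[...,1])<82)&(L[...,2]>76)&(L[...,2]<97)
    Q=L[m];print(n,len(Q),Q.min(0).round(),Q.max(0).round(),np.median(Q,0).round(1),cv2.minAreaRect(Q[:,:2].astype(np.float32)))
    q=proj(n,[463,236,80]).astype(int)
    cv2.imwrite(f'pics/c5{n}.png',cv2.resize(p[q[1]-70:q[1]+70,q[0]-100:q[0]+100],None,fx=4,fy=4)[:,:,::-1])
E
```

```text
clock: 9.33
tcp_pos: [478.6, 97.6, 181.6]
tcp_rot: [[-0.112, 0.994, 0.0], [0.994, 0.112, 0.0], [0.0, 0.0, -1.0]]
ft_force: [-0.5, -0.6, 0.4]
width: 0.3
at [478.6  97.6 181.6] t 9.33 w 0.3 F [-0.5 -0.6  0.4] J [ -0.7  23.9 -23.4 123.9  16.3  35.  -29.4]
 xyz [-0.0019  0.0002  0.1893] rot [ 0.0001 -0.0002 -0.0005] rows~ 2.7 0.0Traceback (most recent call last):
  File "<stdin>", line 8, in <module>
    return umr_minimum(a, axis, None, out, keepdims, initial, where)
ValueError: zero-size array to reduction operation minimum which has no identity
```

View pics/top5.png

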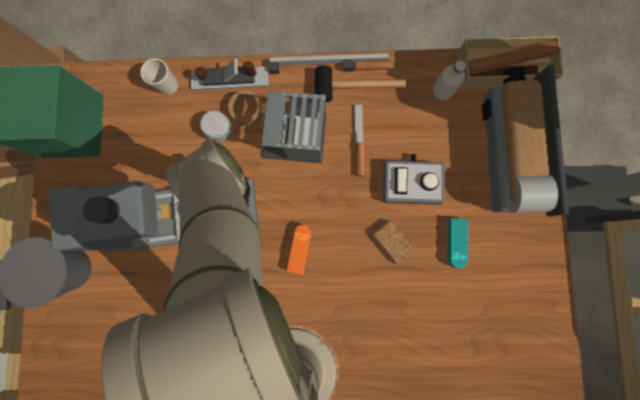

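```bash
python3 - <<'E'
from h import *
ca=np.radians(6.5);pk=np.array([463,235.7]);ex=np.array([np.cos(ca),np.sin(ca)]);ey=np.array([-ex[1],ex[0]])
for n in('side',):
    p,d,P=look(n,n+'5')
    L=np.stack([(P[...,:2]-pk)@ex,(P[...,:2]-pk)@ey,P[...,2]],-1)
    m=(abs(L[...,0])<33)&(abs(L[...,1])<82)&(L[...,2]>76)&(L[...,2]<97)
    Q=L[m];print(n,len(Q))
    if len(Q): print(Q.min(0).round(),Q.max(0).round(),np.median(Q,0).round(1),cv2.minAreaRect(Q[:,:2].astype(np.float32)))
E
```

```text
side 694
[-24. -72.  77.] [25. -5. 87.] [ -0.2 -36.   83.3] ((0.5487842559814453, -38.21354675292969), (48.137672424316406, 66.5751724243164), 0.14702104032039642)
```

View pics/side5.png

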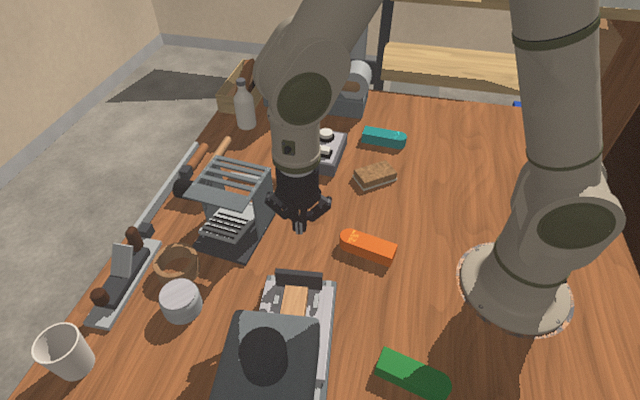

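In the side view the blank lies flat in the pocket: x≈+0.5, stern at y≈−72, 0.1° off. Now the gripper goes down behind the push plate.

```bash
python3 -m jog '{"xyz":[[-0.002,0,0.05],[-0.002,0,0.1],[-0.002,0,0.15],[-0.002,0,0.18],[-0.002,0,0.187],[-0.002,0,0.187],[-0.002,0,0.187]],"delta_rot":[[0,0,0],[0,0,0],[0,0,0],[0,0,0],[0,0,0],[0,0,0],[0,0,0]]}'
python3 -m jog '{"xyz":[[0.01,0,0],[0.025,0,0],[0.04,0,0],[0.055,0,0],[0.07,0,0],[0.085,0,0],[0.1,0,0],[0.115,0,0]],"delta_rot":[[0,0,0],[0,0,0],[0,0,0],[0,0,0],[0,0,0],[0,0,0],[0,0,0],[0,0,0]]}'
```

```text
clock: 10.02
tcp_pos: [478.8, 97.4, 69.8]
tcp_rot: [[-0.114, 0.993, 0.0], [0.993, 0.114, 0.0], [0.0, 0.0, -1.0]]
ft_force: [-0.5, 0.1, 0.6]
width: 0.1
clock: 10.68
tcp_pos: [470.8, 165.6, 69.4]
tcp_rot: [[-0.113, 0.994, 0.0], [0.994, 0.113, -0.0], [-0.0, 0.0, -1.0]]
ft_force: [1.3, -4.9, 3.4]
width: 0.2
```

```bash
python3 -m jog '{"xyz":[[0.015,0,0],[0.03,0,0],[0.045,0,0],[0.06,0,0],[0.075,0,0],[0.09,0,0],[0.1,0,0],[0.11,0,0]],"delta_rot":[[0,0,0],[0,0,0],[0,0,0],[0,0,0],[0,0,0],[0,0,0],[0,0,0],[0,0,0]]}'
python3 -m jog '{"xyz":[[0.005,0,0],[0.01,0,0],[0.015,0,0],[0.02,0,0],[0.025,0,0],[0.028,0,0],[0.028,0,0]],"delta_rot":[[0,0,0],[0,0,0],[0,0,0],[0,0,0],[0,0,0],[0,0,0],[0,0,0]]}'
```

```text
clock: 11.35
tcp_pos: [463.2, 231.2, 69.3]
tcp_rot: [[-0.113, 0.994, -0.0], [0.994, 0.113, -0.0], [0.0, -0.0, -1.0]]
ft_force: [1.2, -3.8, 2.7]
width: 0.2
clock: 11.93
tcp_pos: [462.5, 234.6, 69.3]
tcp_rot: [[-0.102, 0.995, -0.003], [0.995, 0.102, -0.017], [-0.017, -0.005, -1.0]]
ft_force: [9.9, -38.8, 19.4]
width: -0.2
```

There's a hard stop at 39 N. I'll back off and check that the carriage is home.

```bash
python3 -m jog '{"xyz":[[-0.015,0,0],[-0.03,0,0],[-0.06,0,0],[-0.1,0,-0.03],[-0.16,0,-0.08],[-0.22,0,-0.14],[-0.28,0,-0.2],[-0.3,0,-0.22]],"delta_rot":[[0,0,0],[0,0,0],[0,0,0],[0,0,0],[0,0,0],[0,0,0],[0,0,0],[0,0,0]]}'
python3 - <<'E'
from h import *
go([533.5,-315.5,150],Rt(0))
ca=np.radians(6.5);pk=np.array([463,235.7]);ex=np.array([np.cos(ca),np.sin(ca)]);ey=np.array([-ex[1],ex[0]])
for n in('top','side',):
    p,d,P=look(n,n+'6')
    L=np.stack([(P[...,:2]-pk)@ex,(P[...,:2]-pk)@ey,P[...,2]],-1)
    m=(abs(L[...,0])<50)&(L[...,1]>-110)&(L[...,1]<82)&(L[...,2]>92)&(L[...,2]<105)
    Q=L[m];print(n,len(Q))
    if len(Q): print(np.percentile(Q,2,0).round(),np.percentile(Q,98,0).round(),np.median(Q,0).round(1))
E
```

```text
clock: 12.6
tcp_pos: [481.5, 67.6, 202.5]
tcp_rot: [[-0.114, 0.993, -0.0], [0.993, 0.114, 0.001], [0.001, -0.0, -1.0]]
ft_force: [0.9, 0.1, 0.2]
width: 0.2
at [481.5  67.6 202.5] t 12.6 w 0.2 F [0.9 0.1 0.2] J [  3.9  22.1 -24.6 123.   14.7  37.7 -24.2]
 xyz [-0.6443  0.0133  0.0868] rot [-0.     -0.0004  0.0363] rows~ 9.4 0.9
top 3
[-20.  50.  92.] [-4. 77. 93.] [-8.4 67.8 92.4]
side 0
```

View pics/top6.png

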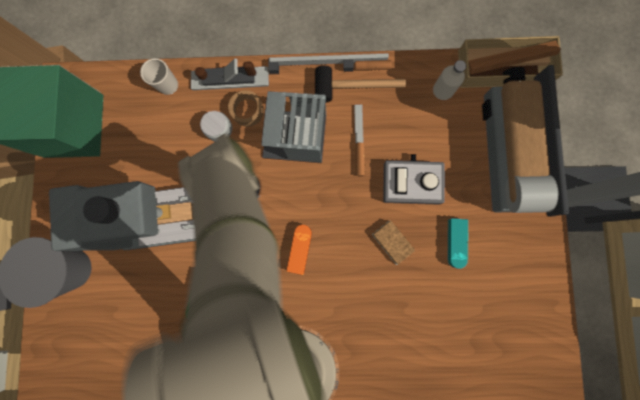

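View pics/side6.png

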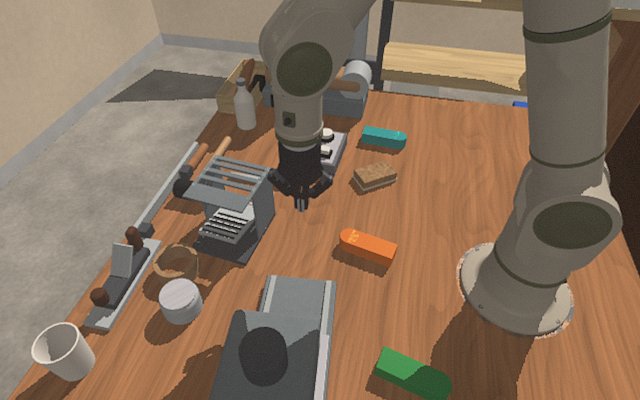

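The head hides the plate in the side view and the arm hides it in the top view. I'll move over to the keys, which clears the top view, then measure the carriage.

```bash
python3 -m jog '{"xyz":[[-0.06,0.001,0],[-0.12,0.002,0],[-0.19,0.004,0],[-0.26,0.006,0],[-0.33,0.008,0],[-0.4,0.01,0],[-0.47,0.012,0.01],[-0.54,0.013,0.03]],"delta_rot":[[0,0,0.036],[0,0,0.036],[0,0,0.036],[0,0,0.036],[0,0,0.036],[0,0,0.036],[0,0,0.036],[0,0,0.036]]}'
python3 -m jog '{"xyz":[[-0.05,0,0.03],[-0.09,0,0.05],[-0.104,0,0.055],[-0.104,0,0.055],[-0.104,0,0.055]],"delta_rot":[[0,0,0],[0,0,0],[0,0,0],[0,0,0],[0,0,0]]}'
python3 - <<'E'
from h import *
go([533.5,-315.5,90],Rt(0))
ca=np.radians(6.5);pk=np.array([463,235.7]);ex=np.array([np.cos(ca),np.sin(ca)]);ey=np.array([-ex[1],ex[0]])
p,d,P=look('top','top7')
L=np.stack([(P[...,:2]-pk)@ex,(P[...,:2]-pk)@ey,P[...,2]],-1)
m=(abs(L[...,0])<50)&(L[...,1]>-110)&(L[...,1]<60)&(L[...,2]>92)&(L[...,2]<107)
Q=L[m];print(len(Q))
if len(Q): print(np.percentile(Q,2,0).round(),np.percentile(Q,98,0).round(),np.median(Q,0).round(1))
m=(abs(L[...,0])<33)&(L[...,1]>0)&(L[...,1]<100)&(L[...,2]>76)&(L[...,2]<92)
Q=L[m];print(np.percentile(Q,1,0).round(),np.percentile(Q,99,0).round())
cv2.imwrite('pics/c7.png',cv2.resize(p[150:280,120:290],None,fx=4,fy=4)[:,:,::-1])
E
```

```text
clock: 13.37
tcp_pos: [527.0, -249.9, 184.6]
tcp_rot: [[-0.001, 1.0, 0.003], [1.0, 0.001, 0.0], [0.0, 0.003, -1.0]]
ft_force: [1.1, 0.1, 0.6]
width: -0.1
clock: 13.78
tcp_pos: [526.1, -309.5, 151.1]
tcp_rot: [[-0.001, 1.0, 0.0], [1.0, 0.001, 0.002], [0.002, 0.0, -1.0]]
ft_force: [0.1, 0.4, 0.2]
width: -0.1
at [ 526.1 -309.5  151.1] t 13.78 w -0.1 F [0.1 0.4 0.2] J [ 38.1  33.1 -19.1 110.3  16.3  39.2   9.2]
 xyz [-0.0102  0.0123  0.1018] rot [ 0.     -0.0005  0.0003] rows~ 1.5 0.0
212
[-48.  13.  93.] [ 47.  26. 105.] [ -0.3  18.5 100.7]
[-27.  13.  77.] [25. 99. 91.]
```

View pics/c7.png

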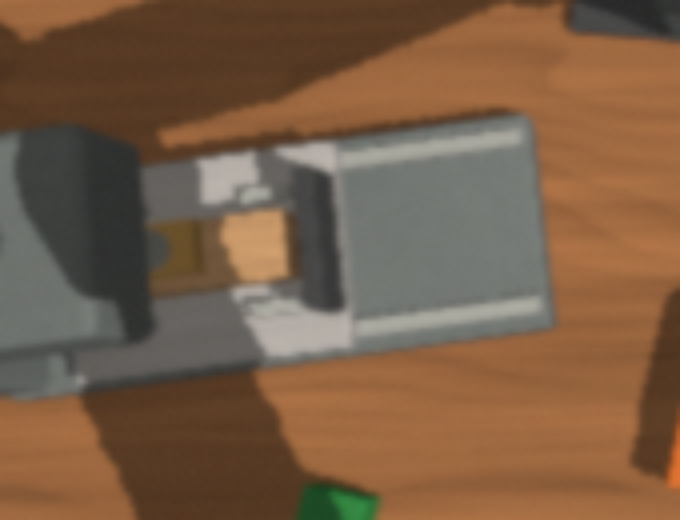

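View pics/top7.png

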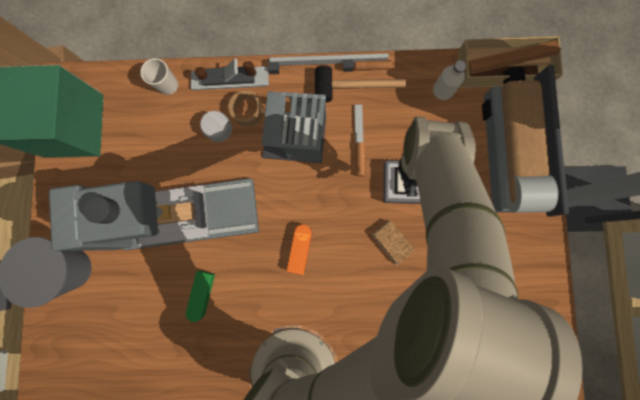

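The top view shows the carriage under the head with the blank aboard. I'll compare the plate's displacement exactly with the first picture.

```bash
python3 - <<'E'
from h import *
ca=np.radians(6.5);pk=np.array([463,235.7]);ex=np.array([np.cos(ca),np.sin(ca)]);ey=np.array([-ex[1],ex[0]])
for t in('top0','top7'):
    p,d,P=load('top',t)
    L=np.stack([(P[...,:2]-pk)@ex,(P[...,:2]-pk)@ey,P[...,2]],-1)
    m=(abs(L[...,0])<50)&(L[...,1]>-115)&(L[...,1]<60)&(L[...,2]>95)&(L[...,2]<107)
    Q=L[m];print(t,len(Q),np.percentile(Q[:,1],[1,5,25,50,75,95,99]).round(1),Q[:,1].mean().round(2), np.polyfit(Q[:,0],Q[:,1],1).round(3))
    # inner-edge by deck just before the plate
    m=(abs(L[...,0])<70)&(L[...,1]>-130)&(L[...,1]<90)&(L[...,2]>40)&(L[...,2]<58)
    for x0 in(-60,60):
        q=L[m&(abs(L[...,0]-x0)<8)];print('   deck edge',x0,np.percentile(q[:,1],[0,1,3]).round(1), np.median(q[:,2]).round(1))
E
```

```text
top0 191 [-98.5 -98.1 -95.5 -92.2 -88.5 -85.6 -84.8] -92.11 [ 4.0000e-03 -9.2107e+01]
   deck edge -60 [-113.8  -98.9  -95.9] 51.0
   deck edge 60 [-119.1  -98.7  -96.4] 51.2
top7 194 [12.8 13.3 15.5 18.9 22.8 25.7 27. ] 19.31 [-4.0000e-03  1.9304e+01]
   deck edge -60 [-116.9  -93.8  -66.2] 51.1
   deck edge 60 [-115.1 -103.3  -93. ] 50.6
```

The plate moved 111.4 mm, but home is 120 mm and the limit is 112 mm, so it's not home, or rebounded. I'll go back and push again with the fingertips higher up on the plate face, and look while they're in contact.

```bash
python3 - <<'E'
from h import *
ca=np.radians(6.5);pk=np.array([463,235.7]);ex=np.array([np.cos(ca),np.sin(ca)]);ey=np.array([-ex[1],ex[0]])
q=pk+ey*(-40); print(q); go([q[0],q[1],150],Rt(6.5))
E
```

```text
[467.52812855 195.95712577]
at [ 526.5 -308.9  151.7] t 13.83 w 0.2 F [ 0.   0.6 -0. ] J [ 38.1  33.1 -19.2 110.3  16.3  39.2   9.2]
 xyz [ 0.8416 -0.0965  0.0038] rot [ 0.0003 -0.0004 -0.0355] rows~ 12.2 0.9
```

```bash
python3 -m jog '{"xyz":[[0.03,-0.005,-0.05],[0.1,-0.012,-0.08],[0.17,-0.02,-0.08],[0.24,-0.028,-0.08],[0.31,-0.036,-0.08],[0.38,-0.044,-0.08],[0.45,-0.052,-0.08],[0.52,-0.06,-0.08]],"delta_rot":[[0,0,0],[0,0,-0.035],[0,0,-0.035],[0,0,-0.035],[0,0,-0.035],[0,0,-0.035],[0,0,-0.035],[0,0,-0.035]]}'
python3 -c "
from h import *
go([467.5,196,76],Rt(6.5))"
```

```text
clock: 14.5
tcp_pos: [489.6, -2.7, 200.6]
tcp_rot: [[-0.112, 0.994, 0.002], [0.994, 0.112, 0.0], [0.0, 0.002, -1.0]]
ft_force: [0.6, 0.7, -0.2]
width: 0.4
at [489.6  -2.7 200.6] t 14.5 w 0.4 F [ 0.6  0.7 -0.2] J [ 11.8  22.4 -24.1 122.8  14.8  37.5 -16. ]
 xyz [3.332e-01 3.000e-04 2.078e-01] rot [ 0.0007 -0.     -0.0002] rows~ 5.7 0.0
```

```bash
python3 -m jog '{"xyz":[[0.06,0,0],[0.12,0,0],[0.18,0,0.02],[0.24,0,0.07],[0.29,0,0.12],[0.32,0,0.17],[0.333,0,0.207],[0.333,0,0.207]],"delta_rot":[[0,0,0],[0,0,0],[0,0,0],[0,0,0],[0,0,0],[0,0,0],[0,0,0],[0,0,0]]}'
python3 -m jog '{"xyz":[[0.0,0,0],[0.01,0,0],[0.02,0,0],[0.03,0,0],[0.04,0,0],[0.045,0,0],[0.05,0,0],[0.055,0,0]],"delta_rot":[[0,0,0],[0,0,0],[0,0,0],[0,0,0],[0,0,0],[0,0,0],[0,0,0],[0,0,0]]}'
python3 -c "
from h import *
ca=np.radians(6.5);pk=np.array([463,235.7]);ex=np.array([np.cos(ca),np.sin(ca)]);ey=np.array([-ex[1],ex[0]])
print((arm.get_state()['tcp_pos'][:2]-pk)@np.c_[ex,ey])
p,d,P=look('side','side8');look('top','top8')"
```

```text
clock: 15.17
tcp_pos: [465.5, 196.2, 72.8]
tcp_rot: [[-0.117, 0.993, -0.004], [0.993, 0.117, 0.0], [0.001, -0.004, -1.0]]
ft_force: [0.1, 0.5, 0.8]
width: -0.1
clock: 15.83
tcp_pos: [465.1, 224.7, 75.5]
tcp_rot: [[-0.109, 0.994, 0.0], [0.994, 0.109, 0.0], [-0.0, 0.0, -1.0]]
ft_force: [0.2, -0.7, 0.4]
width: -0.1
[  0.83462115 -11.11820558]
```

View pics/side8.png

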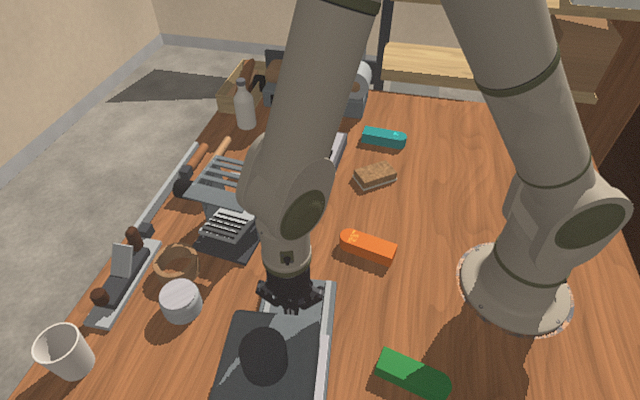

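View pics/top8.png

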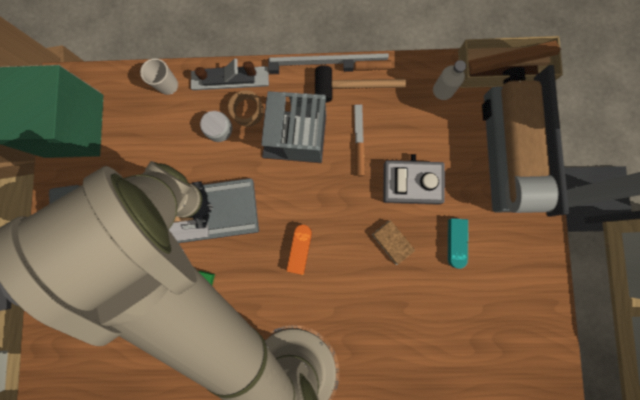

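```bash
python3 - <<'E'
from h import *
ca=np.radians(6.5);pk=np.array([463,235.7]);ex=np.array([np.cos(ca),np.sin(ca)]);ey=np.array([-ex[1],ex[0]])
for n in('top','side'):
  for t in (0,8):
    p,d,P=load(n,n+str(t)); L=np.stack([(P[...,:2]-pk)@ex,(P[...,:2]-pk)@ey,P[...,2]],-1)
    print(n,t)
    for z0 in range(100,600,25):
        m=(abs(L[...,0])<95)&(L[...,2]>=z0)&(L[...,2]<z0+25)&(L[...,1]>-120)&(L[...,1]<300)
        if m.sum()>20: print('  z',z0,m.sum(),np.percentile(L[...,1][m],[1,50,95,99]).round())
E
```

```text
top 0
  z 100 167 [-98. -89. 247. 284.]
  z 125 197 [ 82.  97. 261. 283.]
  z 150 74 [ 99. 240. 282. 288.]
  z 175 144 [ 91.  95. 278. 299.]
  z 200 317 [ 92.  94. 261. 298.]
  z 225 354 [ 91.  94. 260. 297.]
  z 250 4364 [ 93. 205. 292. 298.]
  z 275 187 [104. 150. 275. 296.]
  z 300 655 [143. 167. 195. 199.]
top 8
  z 100 22 [-21. -18. -13.  18.]
  z 125 67 [-24. -18.  -7.  -5.]
  z 150 157 [-24. -13.   2.   5.]
  z 175 50 [-23. -10.  -2.   1.]
  z 200 64 [-45. -39. -13. -11.]
  z 225 107 [-45. -39. -10.  -2.]
  z 250 266 [-48. 269. 297. 299.]
  z 275 144 [-48. -40.  -3. 264.]
  z 300 127 [-47. -40. -11.  -5.]
  z 325 77 [-47. -41. -20. -14.]
  z 350 105 [-49. -39. -26. -24.]
  z 400 101 [-76. -59. -15.  -7.]
  z 425 194 [-81. -49. -21. -11.]
  z 450 132 [-81. -72. -12.  -5.]
  z 475 133 [-82. -41. -22. -19.]
  z 500 58 [-91. -77. -48. -42.]
  z 525 46 [-99. -87. -64. -62.]
  z 550 66 [-107.  -95.  -63.  -54.]
  z 575 62 [-115. -103.  -77.  -62.]
side 0
  z 175 24 [100. 142. 180. 180.]
  z 200 52 [100. 142. 179. 185.]
  z 225 62 [101. 154. 190. 194.]
  z 250 5872 [ 94. 163. 210. 216.]
  z 275 351 [166. 195. 199. 200.]
  z 300 1964 [143. 175. 198. 199.]
side 8
  z 100 132 [-19.  -0.   2.   3.]
  z 125 369 [-19.  -0.   6.   6.]
  z 150 499 [-22.  -1.   8.   9.]
  z 175 159 [-18.  -1. 155. 180.]
  z 200 337 [-11.  23. 158. 179.]
  z 225 525 [-11.  21. 154. 189.]
  z 250 6092 [ 17. 160. 210. 216.]
  z 275 865 [ -9.  27. 199. 199.]
  z 300 2441 [ -0. 168. 197. 199.]
  z 325 417 [-5. 24. 29. 32.]
  z 350 412 [-8. 20. 40. 44.]
  z 375 671 [-16.  29.  50.  53.]
  z 400 1581 [-20.  24.  49.  52.]
  z 425 1813 [-25.  11.  41.  45.]
  z 450 1720 [-28.   8.  31.  35.]
  z 475 1579 [-41.   2.  15.  21.]
  z 500 1471 [-36.  -6.   2.   4.]
  z 525 1575 [-44. -14.  -6.  -4.]
  z 550 1733 [-52. -22. -14. -12.]
  z 575 1863 [-59. -30. -22. -20.]
```

There's nothing of the arm near the head. Pushing on gently.

```bash
python3 -m jog '{"xyz":[[0.005,0,0],[0.01,0,0],[0.015,0,0],[0.018,0,0],[0.021,0,0],[0.024,0,0],[0.024,0,0]],"delta_rot":[[0,0,0],[0,0,0],[0,0,0],[0,0,0],[0,0,0],[0,0,0],[0,0,0]]}'
python3 -c "
from h import *
ca=np.radians(6.5);pk=np.array([463,235.7]);ex=np.array([np.cos(ca),np.sin(ca)]);ey=np.array([-ex[1],ex[0]])
s=arm.get_state();print((s['tcp_pos'][:2]-pk)@np.c_[ex,ey],s['ft_force'])"
```

```text
clock: 16.52
tcp_pos: [463.8, 234.8, 75.2]
tcp_rot: [[-0.106, 0.994, -0.001], [0.994, 0.106, -0.006], [-0.006, -0.002, -1.0]]
ft_force: [3.8, -13.1, 6.5]
width: -0.2
[ 0.64853738 -1.02136971] [  3.84172137 -13.10444542   6.54596024]
```

The stop is at the same place again. In the top camera, plate centre to head front is now about 73 mm (92−19). From the drawing, fully home should give 100−(−93+120) = 73 mm. The ram and head also sat about 7 mm nearer than 100/90 mm at the start, so the carriage began about 8 mm in. It's home, so I'll retreat to the keys.

```bash
python3 -m jog '{"xyz":[[-0.015,0,0],[-0.03,0,0],[-0.06,0,0],[-0.1,0,-0.03],[-0.16,0,-0.08],[-0.22,0,-0.14],[-0.28,0,-0.19],[-0.34,0,-0.2]],"delta_rot":[[0,0,0],[0,0,0],[0,0,0],[0,0,0],[0,0,0],[0,0,0],[0,0,0],[0,0,0]]}'
python3 -c "
from h import *
go([533.5,-315.5,150],Rt(0))"
```

```text
clock: 17.18
tcp_pos: [485.1, 47.8, 193.6]
tcp_rot: [[-0.112, 0.994, 0.003], [0.994, 0.112, 0.002], [0.001, 0.003, -1.0]]
ft_force: [1.5, 0.2, -1.1]
width: 0.4
at [485.1  47.8 193.6] t 17.18 w 0.4 F [ 1.5  0.2 -1.1] J [  7.1  23.  -25.8 123.4  16.6  36.6 -23.9]
 xyz [-0.6108  0.0123  0.072 ] rot [ 0.001  -0.0004  0.0356] rows~ 8.9 0.9
```

```bash
python3 -m jog '{"xyz":[[-0.06,0.001,0],[-0.13,0.002,0],[-0.2,0.004,0],[-0.27,0.006,0],[-0.34,0.007,0],[-0.41,0.008,0],[-0.48,0.009,0.02],[-0.55,0.011,0.05]],"delta_rot":[[0,0,0.036],[0,0,0.036],[0,0,0.036],[0,0,0.036],[0,0,0.036],[0,0,0.036],[0,0,0.036],[0,0,0.036]]}'
python3 -m jog '{"xyz":[[-0.04,0.0,0.02],[-0.061,0.001,0.022],[-0.061,0.001,0.022],[-0.061,0.001,0.022],[-0.061,0.001,0.022]],"delta_rot":[[0,0,0],[0,0,0],[0,0,0],[0,0,0],[0,0,0]]}'
python3 - <<'E'
from h import *
for n in('top','side'):
    p,d,P=look(n,n+'9')
go([533.5,-315,75],Rt(0))
E
```

```text
clock: 17.85
tcp_pos: [526.5, -275.5, 164.7]
tcp_rot: [[0.004, 1.0, 0.003], [1.0, -0.004, -0.001], [-0.001, 0.003, -1.0]]
ft_force: [0.4, 1.1, -0.6]
width: -0.2
clock: 18.27
tcp_pos: [527.2, -306.9, 151.4]
tcp_rot: [[0.001, 1.0, 0.001], [1.0, -0.001, 0.001], [0.001, 0.001, -1.0]]
ft_force: [0.4, 1.1, -0.3]
width: 0.3
at [ 527.3 -307.   151.6] t 18.37 w 0.2 F [-0.3 -0.5 -0.1] J [ 39.2  33.3 -21.2 110.3  18.1  39.6   7.1]
 xyz [-0.0134  0.0101  0.1277] rot [ 0.0003 -0.0001 -0.0002] rows~ 1.9 0.0
```

View pics/side9.png

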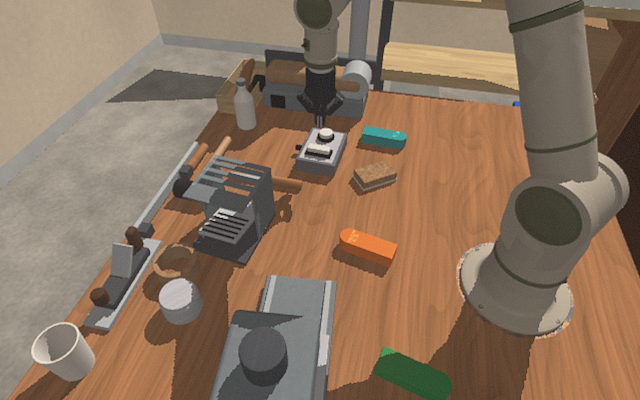

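```bash
python3 -m jog '{"xyz":[[-0.0134,0.0101,0.04],[-0.0134,0.0101,0.08],[-0.0134,0.0101,0.11],[-0.0134,0.0101,0.12],[-0.0134,0.0101,0.12],[-0.0134,0.0101,0.12],[-0.0134,0.0101,0.12]],"delta_rot":[[0,0,0],[0,0,0],[0,0,0],[0,0,0],[0,0,0],[0,0,0],[0,0,0]]}'
python3 -c "
from h import *
go([533.5,-315,59],Rt(0))"
```

```text
clock: 18.95
tcp_pos: [533.5, -316.9, 80.0]
tcp_rot: [[0.003, 1.0, 0.002], [1.0, -0.003, -0.001], [-0.001, 0.002, -1.0]]
ft_force: [0.7, -0.0, 0.1]
width: 0.1
at [ 533.5 -316.9   80. ] t 18.95 w 0.1 F [ 0.7 -0.   0.1] J [ 37.4  39.2 -18.1 111.6  21.5  32.4   4.7]
 xyz [ 0.0032 -0.0001  0.0351] rot [ 0.0005  0.0002 -0.0009] rows~ 0.5 0.0
```

```bash
python3 -m jog '{"xyz":[[0.003,0,0.01],[0.003,0,0.02],[0.003,0,0.028],[0.003,0,0.035],[0.003,0,0.037],[0.003,0,0.037],[0.003,0,0.037],[0.003,0,0.037]],"delta_rot":[[0,0,0],[0,0,0],[0,0,0],[0,0,0],[0,0,0],[0,0,0],[0,0,0],[0,0,0]]}'
```

```text
clock: 19.62
tcp_pos: [533.5, -315.3, 59.6]
tcp_rot: [[0.003, 1.0, 0.002], [1.0, -0.003, -0.002], [-0.002, 0.002, -1.0]]
ft_force: [-6.5, 3.3, 37.6]
width: -0.1
```

The bar key is at its bottom (z 59.6, 38 N). Lifting, then over to the round key.

```bash
python3 -m jog '{"xyz":[[0,0,-0.02],[0,0,-0.04],[0,0,-0.06],[-0.05,-0.003,-0.06],[-0.1,-0.006,-0.06],[-0.131,-0.0067,-0.06],[-0.131,-0.0067,-0.05],[-0.131,-0.0067,-0.04]],"delta_rot":[[0,0,0],[0,0,0],[0,0,0],[0,0,0],[0,0,0],[0,0,0],[0,0,0],[0,0,0]]}'
python3 -m jog '{"xyz":[[0,0,0],[0,0,0]],"delta_rot":[[0,0,0],[0,0,0]]}'
python3 -c "
from h import *
look('top','top10')
go([529.5,-394,60],Rt(0))"
```

```text
clock: 20.28
tcp_pos: [527.7, -395.4, 80.3]
tcp_rot: [[0.006, 1.0, 0.0], [1.0, -0.006, -0.0], [-0.0, 0.0, -1.0]]
ft_force: [0.5, -0.4, 0.7]
width: 0.1
clock: 20.45
tcp_pos: [528.3, -392.2, 79.9]
tcp_rot: [[0.002, 1.0, -0.001], [1.0, -0.002, 0.002], [0.002, -0.001, -1.0]]
ft_force: [-0.5, -0.4, -0.1]
width: -0.2
at [ 528.6 -392.3   80.3] t 20.5 w 0.1 F [-0.7  0.6 -0.1] J [ 43.9  41.2 -19.2 106.2  21.4  36.1  11.6]
 xyz [-0.0028  0.0015  0.0338] rot [-0.0002 -0.0004 -0.0005] rows~ 0.5 0.0
```

```bash
python3 -m jog '{"xyz":[[-0.002,0.001,0.01],[-0.002,0.001,0.02],[-0.002,0.001,0.028],[-0.002,0.001,0.033],[-0.002,0.001,0.035],[-0.002,0.001,0.035],[-0.002,0.001,0.035],[-0.002,0.001,0.035]],"delta_rot":[[0,0,0],[0,0,0],[0,0,0],[0,0,0],[0,0,0],[0,0,0],[0,0,0],[0,0,0]]}'
```

```text
clock: 21.17
tcp_pos: [529.6, -394.8, 60.2]
tcp_rot: [[0.003, 1.0, 0.001], [1.0, -0.003, -0.0], [-0.0, 0.001, -1.0]]
ft_force: [-1.4, 1.8, 9.1]
width: 0.4
```

The round key is at its bottom (z 60.2, 9 N). Lift straight up, then plan the pedal.

```bash
python3 -m jog '{"xyz":[[0,0,-0.02],[0,0,-0.06],[0,0,-0.12],[0,0,-0.18],[0,0,-0.24],[0,0,-0.3],[0,0,-0.34],[0,0,-0.34]],"delta_rot":[[0,0,0],[0,0,0],[0,0,0],[0,0,0],[0,0,0],[0,0,0],[0,0,0],[0,0,0]]}'
python3 - <<'E'
from h import *
for n in('top','side'):
    p,d,P=load(n,n+'0'); x,y,z=P[...,0],P[...,1],P[...,2]
    m=(x>580)&(x<790)&(y>-130)&(y<100)&(z>155)&(z<175)
    b=6.5 if 0 else None
    r=cv2.minAreaRect(P[m][:,:2].astype(np.float32));print(n,'roof',r)
    box=cv2.boxPoints(r);print(box.round())
    pm=np.load(f'pics/m_{n}_pedal_pad.npy');Q=P[pm];Q=Q[~np.isnan(Q[:,0])];Q=Q[(Q[:,2]>20)&(Q[:,2]<90)]
    print('pedal z',np.percentile(Q[:,2],[2,50,98]).round(1))
    for ang in(83.6,):
        a=np.radians(ang);f=np.array([np.cos(a),np.sin(a)]);rr=np.array([f[1],-f[0]]) # f front dir, rr = toward +x
        c=np.array([684.3,-21.5]);U=np.c_[(Q[:,:2]-c)@f,(Q[:,:2]-c)@rr,Q[:,2]]
        print('front,lat pct',np.percentile(U,[1,5,50,95,99],axis=0).round(1).tolist())
        for f0 in range(-60,110,10):
            k=abs(U[:,0]-f0)<5
            if k.sum()>8: print(f0,k.sum(),np.percentile(U[k,1],[2,98]).round(1),np.median(U[k,2]).round(1))
p,_,_=load('side','side0');cv2.imwrite('pics/cped.png',cv2.resize(p[145:275,165:295],None,fx=5,fy=5)[:,:,::-1])
E
```

```text
clock: 21.83
tcp_pos: [530.8, -396.0, 269.8]
tcp_rot: [[0.004, 1.0, 0.007], [1.0, -0.004, -0.005], [-0.005, 0.007, -1.0]]
ft_force: [0.6, 1.0, 0.7]
width: 0.1
top roof ((684.3209838867188, -19.847274780273438), (155.31517028808594, 152.56988525390625), 83.44195556640625)
[[ 600.  -88.]
 [ 751. -106.]
 [ 769.   49.]
 [ 617.   66.]]
pedal z [40.  52.9 63.4]
front,lat pct [[-50.0, -36.5, 39.2], [-47.0, -32.3, 42.1], [5.4, 4.9, 52.9], [42.9, 43.9, 62.3], [44.9, 48.1, 64.5]]
-50 40 [-28.4  34.6] 41.4
-30 68 [-33.3  44.4] 46.1
-20 82 [-32.6  45.4] 47.3
0 73 [-33.5  46.3] 51.8
10 81 [-35.1  48.3] 53.7
30 83 [-36.1  47.2] 58.3
40 103 [-37.6  46.9] 59.7
side roof ((684.2864379882812, -23.19837188720703), (158.23719787597656, 152.49864196777344), 83.80445861816406)
[[ 600.  -94.]
 [ 752. -110.]
 [ 769.   47.]
 [ 617.   64.]]
pedal z [41.  56.5 66.5]
front,lat pct [[-42.5, -50.0, 39.8], [-20.6, -48.7, 43.4], [41.6, -7.8, 56.5], [87.3, 41.7, 65.7], [88.9, 46.8, 67.1]]
-40 18 [-30.7 -11.8] 40.1
-30 25 [-35.9 -13. ] 41.7
-20 30 [-43.6 -13.9] 44.0
-10 83 [-47.6  44.9] 45.5
0 90 [-49.5  45.5] 48.0
10 112 [-49.5  43.7] 50.6
20 93 [-50.   44.3] 52.0
30 114 [-49.6  44.5] 54.2
40 101 [-49.6  43.6] 56.7
50 120 [-49.9  45.5] 58.4
60 111 [-49.8  46.2] 61.2
70 119 [-49.6  47. ] 62.3
80 128 [-50.   47.5] 65.2
90 118 [-49.5  46.2] 62.9
```

View pics/cped.png

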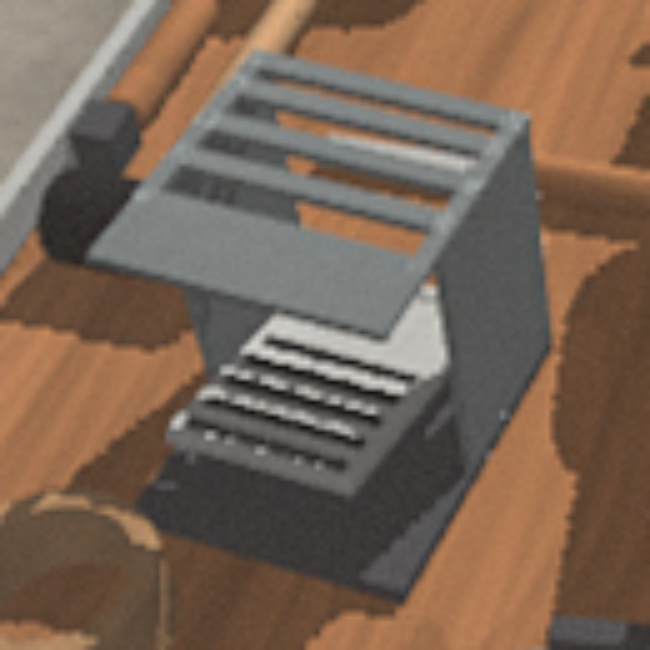

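Pad ≈ (691.7, 53.6, 66), unit front direction (0.1115, 0.9938). I'll contact about 7 mm nearer the front edge for body clearance. First comes an upright move to in front of the unit, high up.

```bash
cat >> h.py <<'E'
f=np.array([0.1115,0.9938,0]);rr=np.array([0.9938,-0.1115,0]);c0=np.array([684.3,-21.5,0])
def pp(F,lat,z): return c0+F*f+lat*rr+np.array([0,0,z])
E
python3 -c "
from h import *
print(pp(170,-1,270))
go(pp(170,-1,280),Rt(-6.4))"
```

```text
[702.2612 147.5575 270.    ]
at [ 530.8 -396.   269.8] t 21.83 w 0.1 F [0.6 1.  0.7] J [ 47.9  29.4 -24.5  97.4  14.3  55.9  18. ]
 xyz [ 0.9069  0.2825 -0.0194] rot [0.0022 0.0014 0.0344] rows~ 13.7 0.9
```

```bash
python3 -m jog '{"xyz":[[0.05,0.015,-0.02],[0.12,0.037,-0.04],[0.19,0.06,-0.04],[0.26,0.081,-0.04],[0.33,0.103,-0.04],[0.4,0.125,-0.04],[0.47,0.147,-0.04],[0.54,0.168,-0.04]],"delta_rot":[[0,0,0.034],[0,0,0.034],[0,0,0.034],[0,0,0.034],[0,0,0.034],[0,0,0.034],[0,0,0.034],[0,0,0.034]]}'
python3 -c "
from h import *
go(pp(170,-1,280),Rt(-6.4))"
```

```text
clock: 22.5
tcp_pos: [625.4, -86.7, 287.3]
tcp_rot: [[0.11, 0.994, -0.001], [0.994, -0.11, -0.0], [-0.0, -0.001, -1.0]]
ft_force: [1.1, -0.2, 0.1]
width: 0.1
at [625.4 -86.7 287.3] t 22.5 w 0.1 F [ 1.1 -0.2  0.1] J [ 20.   26.5 -25.3  99.9  13.2  56.7 -16.7]
 xyz [0.4021 0.0843 0.0119] rot [-0.0003  0.0001  0.0004] rows~ 5.9 0.0
```

```bash
python3 -m jog '{"xyz":[[0.06,0.012,0],[0.12,0.025,0],[0.18,0.038,0],[0.24,0.05,0.005],[0.3,0.063,0.01],[0.36,0.076,0.012],[0.402,0.084,0.012],[0.402,0.084,0.012]],"delta_rot":[[0,0,0],[0,0,0],[0,0,0],[0,0,0],[0,0,0],[0,0,0],[0,0,0],[0,0,0]]}'
python3 -c "
from h import *
R=Rt(-6.4,40,263.6);print(R.round(2))
go(pp(180,-1,230),R)"
```

```text
clock: 23.17
tcp_pos: [701.7, 153.5, 279.5]
tcp_rot: [[0.102, 0.995, -0.001], [0.995, -0.102, 0.004], [0.004, -0.002, -1.0]]
ft_force: [-0.1, 0.7, -0.2]
width: 0.1
[[ 0.09  0.99 -0.07]
 [ 0.76 -0.11 -0.64]
 [-0.64  0.   -0.77]]
at [701.7 153.5 279.5] t 23.17 w 0.1 F [-0.1  0.7 -0.2] J [ -1.5  33.4 -25.2  88.6  15.2  61.4 -36.2]
 xyz [0.0065 0.0023 0.0826] rot [ 0.0005 -0.2234  0.003 ] rows~ 1.2 5.6
```

```bash
python3 -m jog '{"xyz":[[0.006,0.002,0.01],[0.006,0.002,0.02],[0.006,0.002,0.03],[0.006,0.002,0.04],[0.006,0.002,0.05],[0.006,0.002,0.06],[0.006,0.002,0.06],[0.006,0.002,0.06]],"delta_rot":[[0,-0.03,0],[0,-0.06,0],[0,-0.09,0],[0,-0.12,0.001],[0,-0.15,0.002],[0,-0.18,0.003],[0,-0.21,0.003],[0,-0.2234,0.003]]}'
python3 -c "
from h import *
R=Rt(-6.4,40,263.6)
look('side','side11');look('top','top11')
go(pp(180,-1,200),R)"
```

```text
clock: 23.83
tcp_pos: [702.6, 151.1, 242.2]
tcp_rot: [[0.087, 0.993, -0.076], [0.755, -0.116, -0.646], [-0.65, -0.001, -0.76]]
ft_force: [-0.1, 1.1, 0.1]
width: 0.0
at [702.7 151.1 241.8] t 23.93 w -0.1 F [-0.1  0.4 -0. ] J [-25.   44.4 -10.   81.   36.4  86.2 -53.4]
 xyz [ 0.0532 -0.0001  0.0462] rot [-0.0011  0.0019 -0.0008] rows~ 1.0 0.1
```

View pics/side11.png

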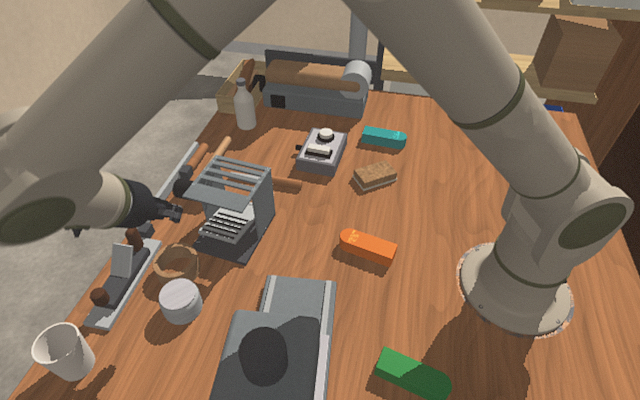

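View pics/top11.png

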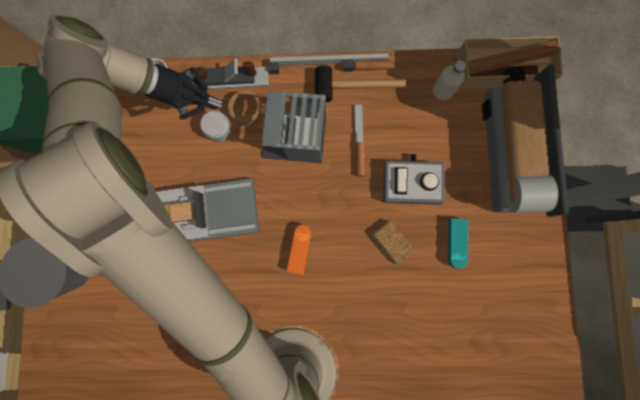

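The side view shows the tilted gripper at (165,205) in front of the hood, with everything clear. I'll go to the start of the entry line.

```bash
python3 -c "
from h import *
R=Rt(-6.4,40,263.6)
go(pp(170,-1,192),R)"
python3 -m jog '{"xyz":[[0.018,0,0.02],[0.035,0,0.04],[0.05,0,0.055],[0.0498,0,0.0663],[0.0498,0,0.0663],[0.0498,0,0.0663]],"delta_rot":[[0,0,0],[0,0,0],[0,0.002,0],[0,0.002,0],[0,0.002,0],[0,0.002,0]]}'
python3 - <<'E'
from h import *
R=Rt(-6.4,40,263.6)
go(pp(74,-1,79),R)
s=arm.get_state();print((s['tcp_pos']-c0)@f,(s['tcp_pos']-c0)@rr)
E
```

```text
at [702.7 151.1 241.8] t 23.93 w -0.1 F [-0.1  0.4 -0. ] J [-25.   44.4 -10.   81.   36.4  86.2 -53.4]
 xyz [0.0492 0.     0.0671] rot [-0.0011  0.0019 -0.0008] rows~ 1.2 0.1
clock: 24.43
tcp_pos: [703.8, 144.9, 194.6]
tcp_rot: [[0.094, 0.993, -0.075], [0.762, -0.12, -0.637], [-0.641, 0.003, -0.767]]
ft_force: [1.6, -0.3, 0.7]
width: 0.3
at [703.8 144.9 194.6] t 24.43 w 0.3 F [ 1.6 -0.3  0.7] J [-24.5  46.7  -9.9  83.2  37.1  82.  -55.9]
 xyz [ 0.0038 -0.0022  0.2478] rot [-0.0011 -0.0007 -0.0027] rows~ 3.6 0.1
167.58306367097026 0.8134899498405372
```

Along tool z to just before contact, in small steps with a look midway.

```bash
python3 -m jog '{"xyz":[[0.001,-0.001,0.03],[0.002,-0.002,0.06],[0.003,-0.002,0.09],[0.003,-0.002,0.12],[0.003,-0.002,0.14],[0.003,-0.002,0.16],[0.003,-0.002,0.16],[0.003,-0.002,0.16]],"delta_rot":[[0,0,-0.0025],[0,0,-0.0025],[0,0,-0.0025],[0,0,-0.0025],[0,0,-0.0025],[0,0,-0.0025],[0,0,-0.0025],[0,0,-0.0025]]}'
python3 - <<'E'
from h import *
go(pp(74,-1,79),Rt(-6.4,40,263.6))
look('side','side12');p,d,P=look('top','top12')
z=P[...,2];m=(P[...,0]>360)&(P[...,0]<560)&(P[...,1]>300)&(P[...,1]<560)&(z>330);print('arm over press min z(top surf)',np.percentile(z[m],[1,20]) if m.any() else None)
E
```

```text
clock: 25.1
tcp_pos: [695.8, 86.5, 119.9]
tcp_rot: [[0.086, 0.994, -0.074], [0.763, -0.113, -0.637], [-0.641, -0.002, -0.768]]
ft_force: [-0.5, 0.0, 0.2]
width: 0.5
at [695.8  86.5 119.9] t 25.1 w 0.5 F [-0.5  0.   0.2] J [-21.3  49.3  -9.   90.1  40.4  72.9 -58.7]
 xyz [-0.0006 -0.0004  0.0893] rot [-0.0008 -0.0008 -0.    ] rows~ 1.3 0.0
arm over press min z(top surf) None
```

View pics/side12.png

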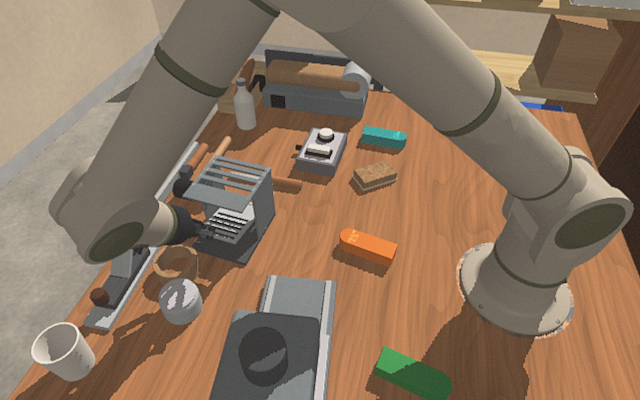

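View pics/top12.png

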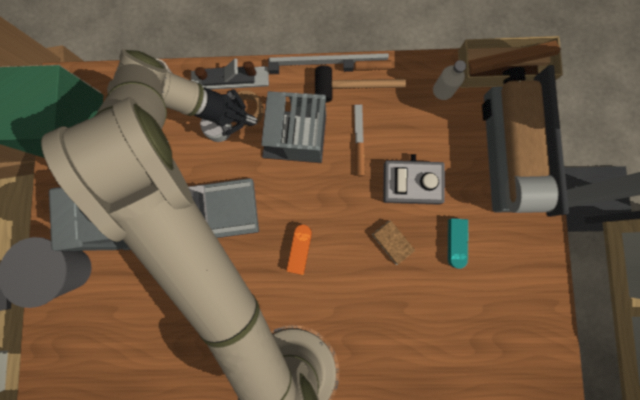

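The fingers at side (210,228) aim at the pedal's front, and the wrist is well above the tin. Continuing to just above the pedal.

```bash
python3 -m jog '{"xyz":[[0,0,0.02],[0,0,0.04],[0,0,0.06],[0,0,0.075],[0,0,0.085],[0,0,0.088],[0,0,0.088]],"delta_rot":[[0,0,0],[0,0,0],[0,0,0],[0,0,0],[0,0,0],[0,0,0],[0,0,0]]}'
python3 - <<'E'
from h import *
go(pp(76,-1,44),Rt(-6.4,40,263.6))
s=arm.get_state();print((s['tcp_pos']-c0)@f,(s['tcp_pos']-c0)@rr)
p,d,P=look('side','side13');cv2.imwrite('pics/c13.png',cv2.resize(p[145:275,130:290],None,fx=5,fy=4)[:,:,::-1])
E
```

```text
clock: 25.78
tcp_pos: [691.5, 52.4, 78.6]
tcp_rot: [[0.085, 0.994, -0.075], [0.763, -0.113, -0.637], [-0.641, -0.003, -0.767]]
ft_force: [-0.0, 0.2, -1.1]
width: 0.1
at [691.5  52.4  78.6] t 25.78 w 0.1 F [-0.   0.2 -1.1] J [-19.5  51.3  -8.1  93.1  42.7  68.  -60.5]
 xyz [0.0392 0.0004 0.0424] rot [-0.0011 -0.0006  0.0001] rows~ 0.8 0.0
74.27343291716132 -1.1269994698104935
```

View pics/c13.png

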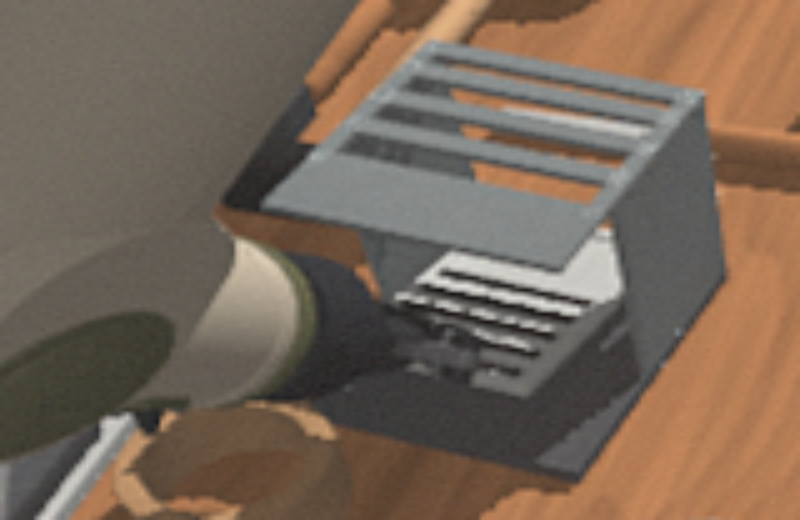

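```bash
python3 -m jog '{"xyz":[[0.004,0,0.0043],[0.008,0,0.0086],[0.012,0,0.013],[0.016,0,0.0173],[0.02,0,0.0216],[0.024,0,0.026],[0.028,0,0.030],[0.031,0,0.0335]],"delta_rot":[[0,0,0],[0,0,0],[0,0,0],[0,0,0],[0,0,0],[0,0,0],[0,0,0],[0,0,0]]}'
```

```text
clock: 26.5
tcp_pos: [692.2, 55.3, 51.7]
tcp_rot: [[0.085, 0.994, -0.073], [0.764, -0.112, -0.636], [-0.64, -0.001, -0.768]]
ft_force: [-0.4, 4.7, 5.7]
width: 0.2
```

```bash
python3 -m jog '{"xyz":[[0.003,0,0.0035],[0.006,0,0.007],[0.009,0,0.0105],[0.0105,0,0.0125],[0.0105,0,0.0125]],"delta_rot":[[0,0,0],[0,0,0],[0,0,0],[0,0,0],[0,0,0]]}'
```

```text
clock: 26.92
tcp_pos: [692.3, 55.8, 41.9]
tcp_rot: [[0.085, 0.994, -0.072], [0.764, -0.111, -0.636], [-0.64, -0.001, -0.769]]
ft_force: [-0.1, 4.9, 5.9]
width: 0.1
```

```bash
python3 -m jog '{"xyz":[[0.002,0,0.0024],[0.004,0,0.0048],[0.0055,0,0.0065],[0.0055,0,0.0065]],"delta_rot":[[0,0,0],[0,0,0],[0,0,0],[0,0,0]]}'
python3 - <<'E'
from h import *
s=arm.get_state();print((s['tcp_pos']-c0)@f,s['ft_force'])
p,d,P=look('side','side14');cv2.imwrite('pics/c14.png',cv2.resize(p[145:275,130:290],None,fx=5,fy=4)[:,:,::-1])
E
```

```text
clock: 27.25
tcp_pos: [692.5, 55.8, 40.4]
tcp_rot: [[0.086, 0.994, -0.072], [0.762, -0.112, -0.638], [-0.642, 0.001, -0.767]]
ft_force: [-4.1, 7.6, 27.5]
width: -0.1
77.7485332906662 [-4.13391083  7.59392902 27.54169823]
```

View pics/c14.png

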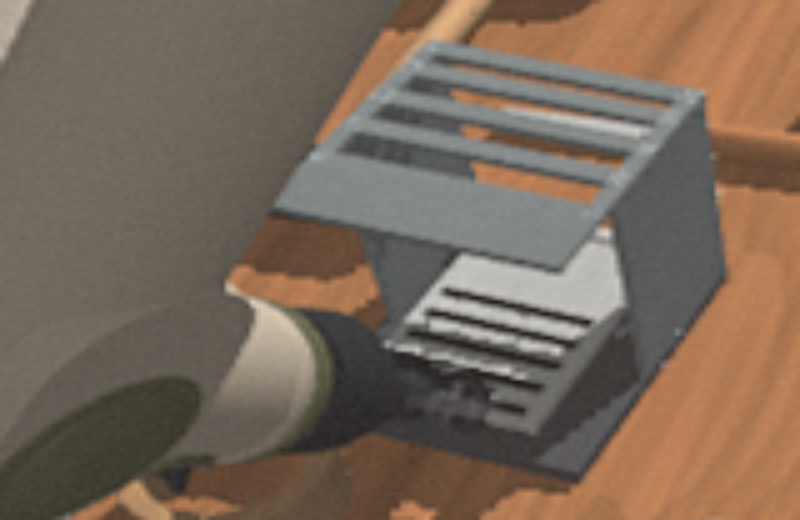

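Force jumped to 27.5 N, and the picture shows the pedal down and level: it's at its stop. Hold for a second.

```bash
python3 -m jog '{"xyz":[[0,0,0],[0,0,0],[0,0,0],[0,0,0],[0,0,0],[0,0,0],[0,0,0],[0,0,0]],"delta_rot":[[0,0,0],[0,0,0],[0,0,0],[0,0,0],[0,0,0],[0,0,0],[0,0,0],[0,0,0]]}'
python3 -m jog '{"xyz":[[0,0,0],[0,0,0],[0,0,0],[0,0,0],[0,0,0]],"delta_rot":[[0,0,0],[0,0,0],[0,0,0],[0,0,0],[0,0,0]]}'
```

```text
clock: 27.97
tcp_pos: [692.4, 55.9, 40.4]
tcp_rot: [[0.086, 0.994, -0.071], [0.762, -0.112, -0.638], [-0.642, 0.001, -0.767]]
ft_force: [-4.1, 9.5, 27.2]
width: -0.2
clock: 28.38
tcp_pos: [692.5, 55.8, 40.4]
tcp_rot: [[0.087, 0.994, -0.071], [0.762, -0.112, -0.638], [-0.642, 0.001, -0.767]]
ft_force: [-5.6, 7.5, 26.6]
width: -0.0
```

```bash
python3 -m jog '{"xyz":[[-0.008,0,-0.0095],[-0.018,0,-0.0215],[-0.028,0,-0.0335],[-0.036,0,-0.043],[-0.041,0,-0.05],[-0.041,0,-0.08],[-0.041,0,-0.12],[-0.041,0,-0.17]],"delta_rot":[[0,0,0],[0,0,0],[0,0,0],[0,0,0],[0,0,0],[0,0,0],[0,0,0],[0,0,0]]}'
python3 -m jog '{"xyz":[[0,0,-0.05],[0,0,-0.1],[0,0,-0.15],[0,0,-0.2],[0,0,-0.2]],"delta_rot":[[0,0,0],[0,0,0],[0,0,0],[0,0,0],[0,0,0]]}'
python3 - <<'E'
from h import *
look('side','side15');look('top','top15')
go(pp(170,-1,330),Rt(-6.4))
E
```

```text
clock: 29.05
tcp_pos: [696.2, 99.8, 130.0]
tcp_rot: [[0.084, 0.993, -0.077], [0.762, -0.114, -0.637], [-0.642, -0.005, -0.767]]
ft_force: [0.4, 0.5, 0.3]
width: -0.1
clock: 29.47
tcp_pos: [706.8, 183.2, 226.6]
tcp_rot: [[0.084, 0.994, -0.068], [0.768, -0.108, -0.632], [-0.635, 0.002, -0.772]]
ft_force: [0.0, 0.9, 0.2]
width: 0.0
at [705.9 178.3 223. ] t 29.57 w 0.1 F [-0.8 -0.2 -0.5] J [-26.4  46.3 -10.3  79.5  35.9  86.1 -54.5]
 xyz [-0.1538 -0.0006 -0.1041] rot [-0.0005  0.2209  0.0003] rows~ 2.7 5.6
```

View pics/side15.png

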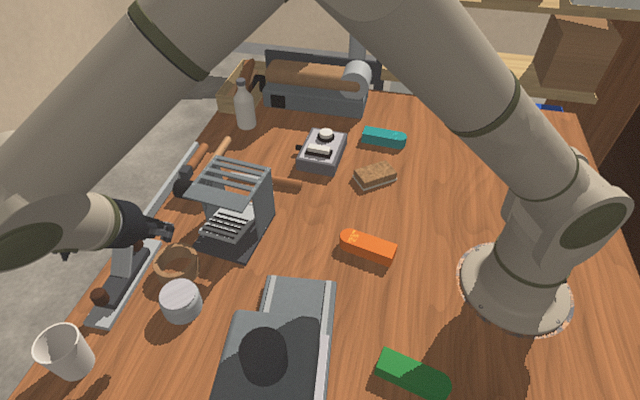

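View pics/top15.png

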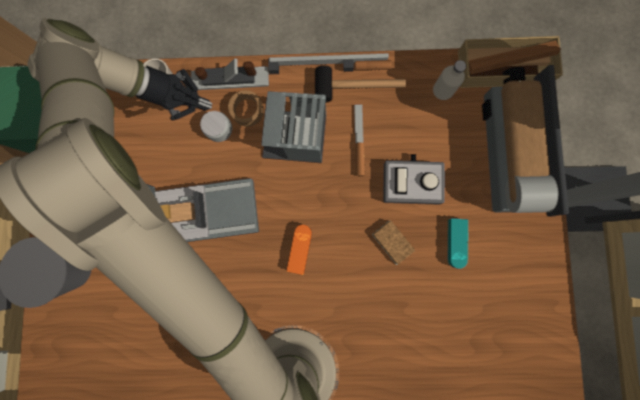

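The pedal is up again in both pictures. Now numerical checks of carriage, blank, keys, pedal and bystanders against the first pictures.

```bash
python3 - <<'E'
from h import *
ca=np.radians(6.5);pk=np.array([463,235.7]);ex=np.array([np.cos(ca),np.sin(ca)]);ey=np.array([-ex[1],ex[0]])
_,_,A=load('top','top0');_,_,B=load('top','top15');_,_,C=load('top','top7')
for n,P in(('7',C),('15',B)):
    L=np.stack([(P[...,:2]-pk)@ex,(P[...,:2]-pk)@ey,P[...,2]],-1)
    m=(abs(L[...,0])<50)&(L[...,1]>0)&(L[...,1]<50)&(L[...,2]>95)&(L[...,2]<107)
    print(n,'plate',L[m].mean(0).round(1))
    m=(abs(L[...,0])<33)&(L[...,1]>30)&(L[...,1]<75)&(L[...,2]>76)&(L[...,2]<95);Q=L[m]
    print('  blank x',np.percentile(Q[:,0],[2,98]).round(1),'y min',np.percentile(Q[:,1],[1]).round(1),'z',np.median(Q[:,2]).round(1))
def st(P,b):
    x0,x1,y0,y1,z0,z1=b;m=(P[...,0]>x0)&(P[...,0]<x1)&(P[...,1]>y0)&(P[...,1]<y1)&(P[...,2]>z0)&(P[...,2]<z1);return P[m].mean(0).round(1),m.sum()
for k,b in dict(bar=(505,560,-323,-306,45,90),rnd=(515,543,-405,-380,45,90),sand=(300,420,-345,-230,20,50),chisel=(550,780,-220,-185,12,40),tape=(715,825,80,185,25,60),wax=(660,760,180,270,45,75)).items(): print(k,st(A,b),st(B,b))
_,_,A=load('side','side0');_,_,B=load('side','side15')
for k,b in dict(pedal=(650,740,20,62,20,90),tape=(715,825,80,185,25,60),wax=(660,760,180,270,45,75)).items(): print('side',k,st(A,b),st(B,b))
print(arm.get_state()['clock'],arm.get_state()['ft_force'])
E
```

```text
7 plate [ -0.6  19.3 100.8]
  blank x [-23.   23.8] y min [42.] z 87.0
15 plate [ -0.6  19.1 100.7]
  blank x [-22.7  23.9] y min [42.] z 86.7
bar (array([ 532. , -314.5,   68.5]), np.int64(112)) (array([ 532.4, -314.6,   68.7]), np.int64(117))
rnd (array([ 528.7, -391.9,   68.7]), np.int64(91)) (array([ 528.6, -392. ,   68.4]), np.int64(91))
sand (array([ 359.5, -290.3,   30.5]), np.int64(887)) (array([ 359.5, -290.1,   30.5]), np.int64(886))
chisel (array([ 638.1, -202. ,   21.6]), np.int64(412)) (array([ 635.6, -202. ,   21.8]), np.int64(407))
tape (array([769.6, 135.8,  42.7]), np.int64(498)) (array([769.2, 136. ,  42.7]), np.int64(496))
wax (array([713.1, 222.9,  59.5]), np.int64(614)) (array([713.3, 222.5,  59.2]), np.int64(620))
side pedal (array([695.1,  41.6,  61.5]), np.int64(435)) (array([695.3,  41.3,  61.4]), np.int64(440))
side tape (array([769.4, 136.8,  38.6]), np.int64(829)) (array([769.3, 136.9,  38.5]), np.int64(836))
side wax (array([712.7, 227.6,  55.7]), np.int64(1089)) (array([712.9, 227.8,  55.7]), np.int64(1086))
29.5667 [-0.79918915 -0.20353209 -0.50467566]
```

All the checks agree. The arm is clear and touching nothing, so I'm handing in.

```bash
python3 -c "
from station import job
print(job.sign_off())"
```

```text
the job is handed in; nothing more can be done
None
```

I laid the wooden blank in the pocket with its nose to the head, let go, and pushed the carriage to its stop. Then I pressed the bar key, then the round key. Last, I went in at 40° under the hood and pushed the pedal to its stop. I held it over a second and let it spring back. The job was handed in at about 29.6 s, and no verdict was reported.

**Last checks:**
- **Blank:** it lies flat in the pocket, centred within about 1 mm across and along.
- **Keys and pedal:** both keys are back up at about 68.5 mm, and the pedal is back at its starting height.
- **Bystanders:** the sanding block, tape and tin read within 0.5 mm of where they started. The chisel reads 2.5 mm different, far inside the 30 mm limit and probably camera noise.
- **Robot:** the arm was clear of everything when I handed in.

**One check disagreed:** the cameras showed the carriage moving only about 111.4 mm, while its full travel is 120 mm and the limit to pass is 112 mm. Two pushes, at 39 N and 13 N, stopped rigidly at the same place. The distance from push plate to head front was about 73 mm, which is what fully home should give. I concluded that it started about 8 mm in and is home, but I had no direct reading of the joint.

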